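# File the frame plates by length

### The job

Two bare aluminium frame plates, a short one and a long one, lie flat on the bench. File each of them standing on its long edge, fully down in the slotted row that matches its length, and let go; the middle row already has its plate. The V-shaped rest is there to lay a plate in while you take it another way, and the filed plate and the other things on the bench must stay where they are.

Things in the scene. Friction and masses are not known exactly. Their poses are not given: they have to be found in the camera images.
- plate_short_center (a point): The short loose bare aluminium frame plate, 100 mm long, 56 mm wide, 14 mm thick, starts lying flat on the bench; this point is its centre. x: along its length, y: across its 56 mm width, z: through its 14 mm thickness (up while flat). Both faces and both ends are alike. About 212 g (varies by a quarter).
- plate_long_center (a point): The long loose bare aluminium frame plate, 160 mm long, 56 mm wide, 14 mm thick, starts lying flat on the bench; this point is its centre. x: along its length, y: across its 56 mm width, z: through its 14 mm thickness (up while flat). Both faces and both ends are alike. About 339 g (varies by a quarter).
- row_short_seat (a point): Short row: fixed grey slotted holder, 52 mm wide, for plates 100 mm long; this point is the middle of its slot's floor, 5 mm above the bench. x: along the slot, z: up. The slot is 110 mm long, 18 mm wide, 20 mm deep, its lips slightly flared. A plate filed on its long edge has its centre 28 mm above this point and 36 mm of it stand proud.
- row_middle_seat (a point): Middle row: fixed grey slotted holder, 52 mm wide, for plates 130 mm long; this point is the middle of its slot's floor, 5 mm above the bench. x: along the slot, z: up. The slot is 140 mm long, 18 mm wide, 20 mm deep, its lips slightly flared. A plate filed on its long edge has its centre 28 mm above this point and 36 mm of it stand proud. It already holds its plate.
- row_long_seat (a point): Long row: fixed grey slotted holder, 52 mm wide, for plates 160 mm long; this point is the middle of its slot's floor, 5 mm above the bench. x: along the slot, z: up. The slot is 170 mm long, 18 mm wide, 20 mm deep, its lips slightly flared. A plate filed on its long edge has its centre 28 mm above this point and 36 mm of it stand proud.
- rest_vee (a point): Fixed plywood V-shaped rest; this point is the bottom line of its V, 50 mm above the bench, half-way along. x: along the V, z: up. Two V saddles, each 14 mm thick, leave a free gap of 60 mm between them for the fingers (30 mm either side along x). In each, the long face rises 45 degrees towards +y for 62 mm, the short face 45 degrees towards -y for 30 mm; below is a 6 mm base board.
- rest_lay (a point): Where the centre of a plate comes to lie in that rest (same axes): its length along the V, a broad face on the long face and a long edge on the short face, 28 mm up the long face and 7 mm off it. Lying so it can be held across its width, square to the long face, or across its thickness, from its upper edge.
- plate_middle_center (a point): Middle plate, alike but 130 mm long, already standing on its long edge in the middle row; this point is its centre. x: along its length, z: up. To be left alone.
- fan: Bystander, loose: beige square cooling fan, 50 x 50 x 22 mm, lying flat; origin at its underside.
- screwdriver: Bystander, loose: screwdriver, 170 mm long, lying down; origin at its underside.
- glue_jar: Bystander, loose: small jar, 48 mm across, 55 mm high; origin at its underside.
- scraper: Bystander, loose: bed scraper (spatula), 180 mm long, lying flat; origin at its underside.
- screw_tray: Bystander, loose: white four-way screw tray, 70 x 60 x 25 mm; origin at its underside.
- rubber_foot: Bystander, loose: black rubber foot, 48 mm across, 24 mm high; origin at its underside.
Mind the look-alikes: they are no part of the job. What is shaped like the part that bears plate_long_center but orange is not meant. What is shaped like the part that bears plate_short_center but pink is not meant.

How it is judged:
At the end, for the whole second after the job is handed in: The short plate stands on its long edge in the short row and the long plate in the long row: centre within 10 mm of the slot's middle lengthwise and 11 mm crosswise, 20 to 33 mm above the slot's floor, leaning less than 0.3 rad, along the slot within 0.15 rad, both at rest (x of plate_short_center in the frame of row_short_seat between -0.01 and 0.01 m and y of plate_short_center in the frame of row_short_seat between -0.011 and 0.011 m and z of plate_short_center in the frame of row_short_seat between 0.02 and 0.033 m and (angle between plate_short_center's own y axis and vertical below 0.3 rad or angle between plate_short_center's own y axis and vertical above 2.84 rad) and angle between the x axis of plate_short_center and the x axis of row_short_seat, either way round below 0.15 rad and linear speed of each of plate_short, plate_long below 0.02 m/s and x of plate_long_center in the frame of row_long_seat between -0.01 and 0.01 m and y of plate_long_center in the frame of row_long_seat between -0.011 and 0.011 m and z of plate_long_center in the frame of row_long_seat between 0.02 and 0.033 m and (angle between plate_long_center's own y axis and vertical below 0.3 rad or angle between plate_long_center's own y axis and vertical above 2.84 rad) and angle between the x axis of plate_long_center and the x axis of row_long_seat, either way round below 0.15 rad); the robot touches nothing.
It fails at once if the plate already filed in the middle row is moved by more than 20 mm (distance of plate_middle_center from where it was at the start of the episode above 0.02 m).
It fails at once if a bystander is moved by more than 30 mm (distance of any of fan, screwdriver, glue_jar, scraper, screw_tray, rubber_foot from where it was at the start of the episode above 0.03 m).
It also fails if it takes over 72 s, if anything falls off the work surface, if the arm or the gripper's body presses on something with over 40 N, if the wrist force passes 120 N, or if a joint passes its speed limit or range.

### The arm

A 6-joint arm with a two-finger parallel gripper is mounted at the origin on the work surface. World frame = base frame: x ahead of the robot, y to its left, z up, the work surface at z = 0. Lengths are in m, angles in rad, forces in N, time in s.
With the tool pointing down it reaches from about 0.4 to 0.825 m from the base axis. Payload 7 kg.
Tool frame: the origin (TCP) lies between the finger pads; the fingertips stand 11 mm ahead of it and the grasp point (between the pads) lies 8 mm behind it; x points along the fingers, z is the direction in which the jaws open and shut, and the axes are right-handed (so a half turn about x gives the same grasp; the last joint's range is limited). The gripper opens to 88 mm and grips with 3 to 60 N. Pads are 19 mm wide; open, the fingers measure 130 mm over their backs; the gripper's body (78 mm by 193 mm) begins 47 mm behind the grasp point.
Start: joints at [1.551, 0.359, 0.012, 0, -1.224, -0.288], TCP at [0.205, 0.643, 0.238] pointing down, gripper open.
Joint ranges: [-3.07, 3.07], [-1.43, 2.12], [-1.02, 1.25], [-3.03, 1.67], [-3.05, -0], [-3.03, 3.03]. Speed limits (rad/s): [2.39, 2.39, 3.01, 3.14, 3.14, 3.14].

### API

Orientations are given as [roll, pitch, yaw] about the fixed x, y, z axes, in that order (R = Rz(yaw) Ry(pitch) Rx(roll)).
In Python, from station import arm gives the robot as it stands.
- The arm moves only by the tool jog_arm, never from a script. Its argument "motion" is a list of rows, each an object of numbers: "dx", "dy", "dz": the shift along the tool's x, y, z in m; "twist": the turn about the tool's x in degrees. In form: [{"dx": .., "dy": .., "dz": .., "twist": ..}, ...]. A call has 1 to 20 rows; each row is the pose to reach, as a shift and turn from the pose commanded when the call began, along the tool's axes at that moment; what a row does not reach only later rows make up. A row lasts 1/12 s, in which the tool goes at most 41.7 mm and 7.16 degrees, less where a joint would pass 70% of its speed; a pose out of reach is approached as far as the arm can. A call with a gripper value outside its range is refused whole. "gripper" is the finger opening in m, from 0 to 0.0876, set as the call begins (left out, the last holds). The fingers move at their own pace and stop on an object; "newtons" is the grip in N (left out, the last holds). Time passes only in rows, so rows that repeat a pose let the fingers close. It gives the time, the measured TCP pose, the force and the opening at its end, in the units of the state.
- arm.get_state(): the state, without advancing time (a new reading comes with each control period).
- arm.grab_frame(name): name is "side" or "top" or "wrist"; returns the picture (420x560x3 uint8, red, green, blue); there is no depth.
- arm.camera_model(name): a dict with "camera_matrix" (3x3 intrinsics, pixels), "k1" (the pictures are not rectified: a ray, as slopes to the right and down, at radius r is drawn at 1 + k1 r^2 times it, then the intrinsics apply), "eye" and "attitude" of the camera in the world. Camera axes: x right, y down, z forward; pixel columns grow to the right and rows downward; lengths in m; the calibration is good to about 2 mm. A picture is of the moment at which its call begins: read the wrist's pose just before it. camera_model takes no time and is no camera call; for the wrist camera it gives the pose at the moment of the call.
- arm.job_done(): hands the job in, once; it reports no verdict.
The state is a dict: "t": time; "q": joint angles; "qd": joint speeds; "joint_efforts": joint torques, N m; "eef_pos": TCP position; "ee_rot": TCP orientation; "force": force on the tool from outside, world axes, zero at the start; "moment": the same for the moment, N m; "width": finger opening in m.
Only numpy, scipy, OpenCV 4.12 (cv2) and the standard library are available. Lean on these libraries where they do the work, as an engineer would, in place of code of your own. Each camera call takes 0.05 s, during which the arm holds its last target.

## Working session

There is one attempt and no reset: what is moved stays moved. The work goes in short steps, Python scripts to look and compute and a tool call to move; the robot and the scene stay as the last step left them, time stands still between calls to the robot, and variables do not carry over. Pictures are saved under pics/ and viewed, and the job is handed in when it is done.

Besides the shell and the picture viewer there is one more tool, called after "Call:" by a JSON object that holds its "op" and its "data". jog_arm: Moves the arm, as the interface text tells. Its arguments: {"type":"object","properties":{"motion":{"type":"array"},"gripper":{"type":"number"},"newtons":{"type":"number"}},"required":["motion"]}

```bash
ls; mkdir -p pics; python3 - <<'E'
from station import arm
import cv2,json
s=arm.get_state();print(s)
for n in ["top","side","wrist"]:
    m=arm.camera_model(n);print(n,m)
    f=arm.grab_frame(n);cv2.imwrite(f"pics/{n}0.png",f[:,:,::-1])
E
```

```text
pics
{'t': 0.0, 'q': array([ 1.55110027e+00,  3.59378231e-01,  1.10496070e-02, -3.71062750e-04,
       -1.22411979e+00, -2.88115587e-01]), 'qd': array([ 0.00076569,  0.00163591, -0.00093941, -0.00086627, -0.00058999,
       -0.00059871]), 'joint_efforts': array([-1.03976232e-03, -5.82718384e+01,  2.93053150e+01,  6.99693024e+00,
        6.76166557e-03, -1.65766774e-04]), 'eef_pos': array([0.20437144, 0.64280529, 0.23662049]), 'ee_rot': array([ 0.08005998,  1.5691078 , -1.79867435]), 'force': array([ 0.02350206,  0.62750744, -0.01867579]), 'moment': array([ 0.0244067 , -0.02217769,  0.0027293 ]), 'width': 0.08749837455978604}
top {'camera_matrix': array([[405.20768135,   0.        , 273.60441532],
       [  0.        , 405.20768135, 211.61747641],
       [  0.        ,   0.        ,   1.        ]]), 'k1': -0.014696790665780791, 'eye': array([ 0.49823222, -0.08105828,  1.02983137]), 'attitude': array([-3.08875407,  0.01807448, -1.59154835])}
side {'camera_matrix': array([[405.68862778,   0.        , 277.43027582],
       [  0.        , 405.68862778, 217.83623908],
       [  0.        ,   0.        ,   1.        ]]), 'k1': -0.007556504908447146, 'eye': array([ 0.24272162, -0.66703409,  0.62928215]), 'attitude': array([-2.27112592,  0.00963179, -0.52941317])}
wrist {'camera_matrix': array([[378.13818128,   0.        , 281.25911112],
       [  0.        , 378.13818128, 208.65235831],
       [  0.        ,   0.        ,   1.        ]]), 'k1': -0.07922868026639213, 'eye': array([0.28344203, 0.61727958, 0.38469445]), 'attitude': array([ 2.83150741e+00, -7.62056090e-04, -1.87910759e+00])}
```

View pics/top0.png

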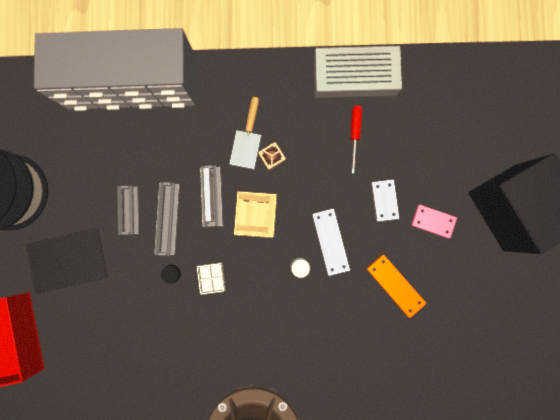

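View pics/side0.png

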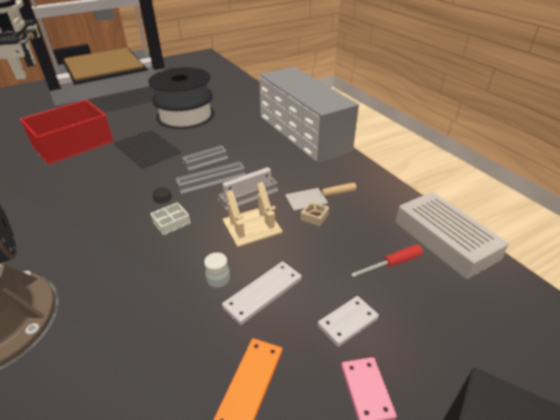

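View pics/wrist0.png

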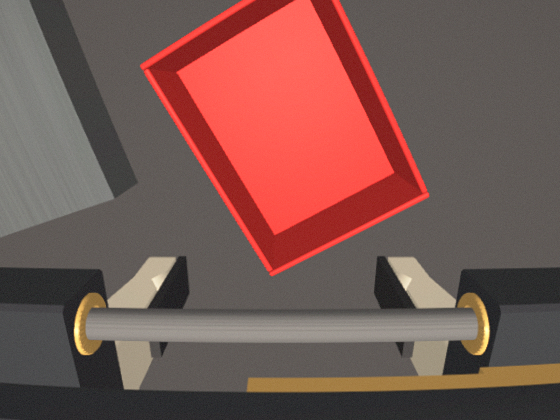

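```bash
cat > h.py <<'E'
import numpy as np,cv2
from scipy.spatial.transform import Rotation as Ro
from station import arm
def model(n):
    m=arm.camera_model(n); return dict(K=np.array(m['camera_matrix']),k=m['k1'],e=np.array(m['eye']),R=Ro.from_euler('xyz',m['attitude']).as_matrix())
def proj(m,P):
    P=np.atleast_2d(P);c=(P-m['e'])@m['R'];s=c[:,:2]/c[:,2:];s=s*(1+m['k']*(s**2).sum(1,keepdims=True))
    return s@m['K'][:2,:2].T+m['K'][:2,2]
def ray(m,uv):
    d=(np.asarray(uv,float)-m['K'][:2,2])/np.array([m['K'][0,0],m['K'][1,1]]);s=d.copy()
    for _ in range(20): s=d/(1+m['k']*(s@s))
    v=m['R']@np.array([s[0],s[1],1]);return v/np.linalg.norm(v)
def onz(m,uv,z):
    r=ray(m,uv);return m['e']+r*(z-m['e'][2])/r[2]
def tri(obs):
    A=np.zeros((3,3));b=np.zeros(3)
    for m,uv in obs:
        r=ray(m,uv);Q=np.eye(3)-np.outer(r,r);A+=Q;b+=Q@m['e']
    return np.linalg.solve(A,b)
def grab(n,fn=None,crop=None,sc=1):
    m=model(n);f=arm.grab_frame(n)[:,:,::-1].copy()
    if fn: 
        g=f if crop is None else f[crop[1]:crop[3],crop[0]:crop[2]]
        cv2.imwrite('pics/'+fn,cv2.resize(g,None,fx=sc,fy=sc,interpolation=cv2.INTER_CUBIC))
    return m,f
def toolR(): return Ro.from_euler('xyz',arm.get_state()['ee_rot']).as_matrix()
def jawyaw():
    R=toolR();return np.degrees(np.arctan2(R[1,2],R[0,2]))
def goto(x,y,z,jaw):
    """shift in tool axes to TCP x,y,z with jaw dir world yaw jaw(deg, mod 180)"""
    s=arm.get_state();R=toolR();d=R.T@(np.array([x,y,z])-s['eef_pos'])
    t=-(jaw-jawyaw())  # tool x is down
    t=(t+90)%180-90
    print('t',round(s['t'],2),'pos',s['eef_pos'].round(4),'jaw',round(jawyaw(),2),'q6',s['q'].round(2),'w',round(s['width'],4),'F',s['force'].round(1))
    print('MOVE dx %.4f dy %.4f dz %.4f twist %.1f'%(*d,t))
E
python3 - <<'E'
from h import *
print(toolR().round(3),jawyaw())
mt,ms=model('top'),model('side')
T=cv2.imread('pics/top0.png');S=cv2.imread('pics/side0.png')
cv2.imwrite('pics/tA.png',cv2.resize(T[140:320,280:470],None,fx=4,fy=3.3,interpolation=cv2.INTER_CUBIC)[:600,:800])
cv2.imwrite('pics/tB.png',cv2.resize(T[150:300,100:300],None,fx=4,fy=4,interpolation=cv2.INTER_CUBIC))
cv2.imwrite('pics/sB.png',cv2.resize(S[140:290,150:350],None,fx=4,fy=4,interpolation=cv2.INTER_CUBIC))
cv2.imwrite('pics/sA.png',cv2.resize(S[240:390,200:400],None,fx=4,fy=4,interpolation=cv2.INTER_CUBIC))
for n,z in [((331,242),.014),((385,200),.014),((255,215),.05),((128,210),.025),((167,218),.025),((210,196),.06)]:
    print(n,onz(mt,n,z).round(3))
E
```

```text
[[-0.     0.953 -0.303]
 [-0.001 -0.303 -0.953]
 [-1.     0.     0.001]] -107.64004777065276
(331, 242) [ 0.473 -0.205  0.014]
(385, 200) [ 0.575 -0.343  0.014]
(255, 215) [ 0.543 -0.019  0.05 ]
(128, 210) [0.564 0.301 0.025]
(167, 218) [0.542 0.202 0.025]
(210, 196) [0.591 0.088 0.06 ]
```

View pics/tB.png

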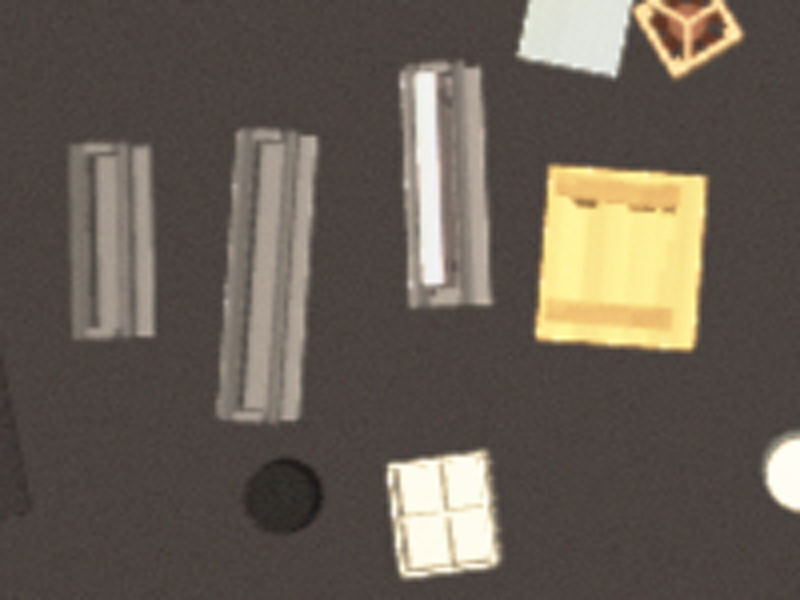

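View pics/sB.png

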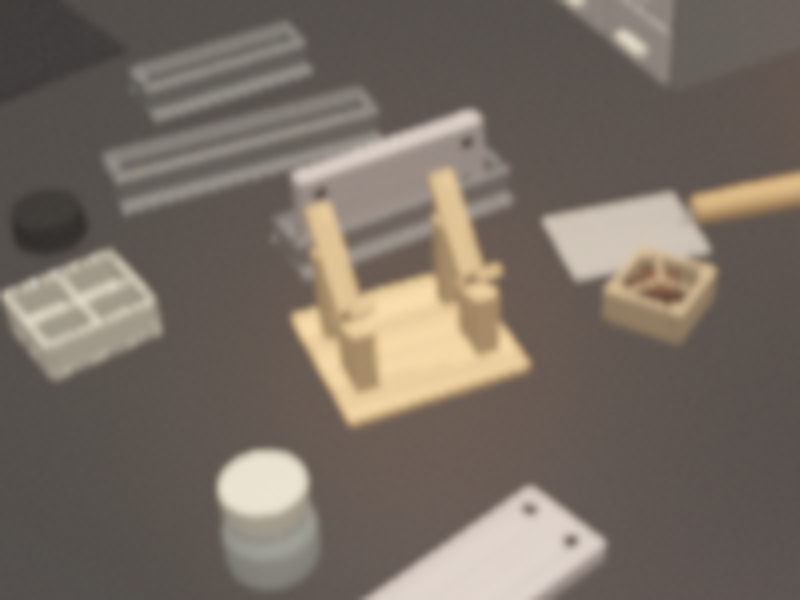

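View pics/tA.png

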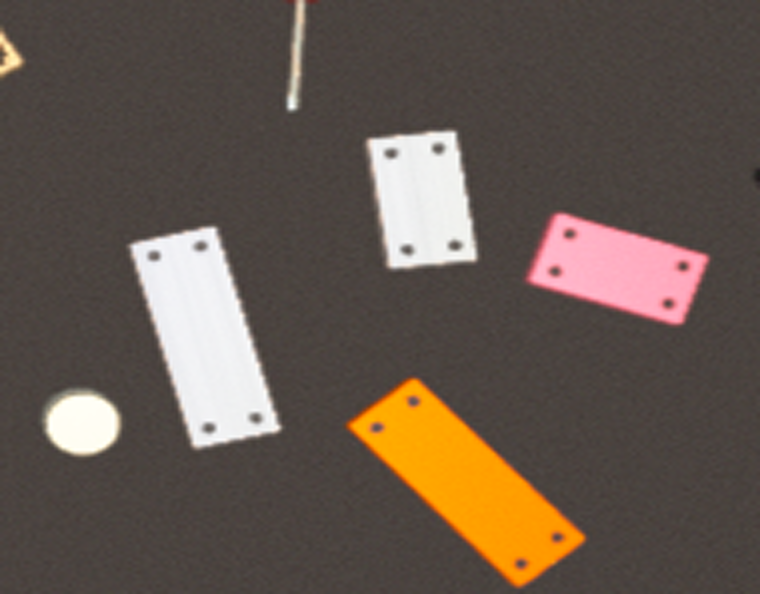

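View pics/sA.png

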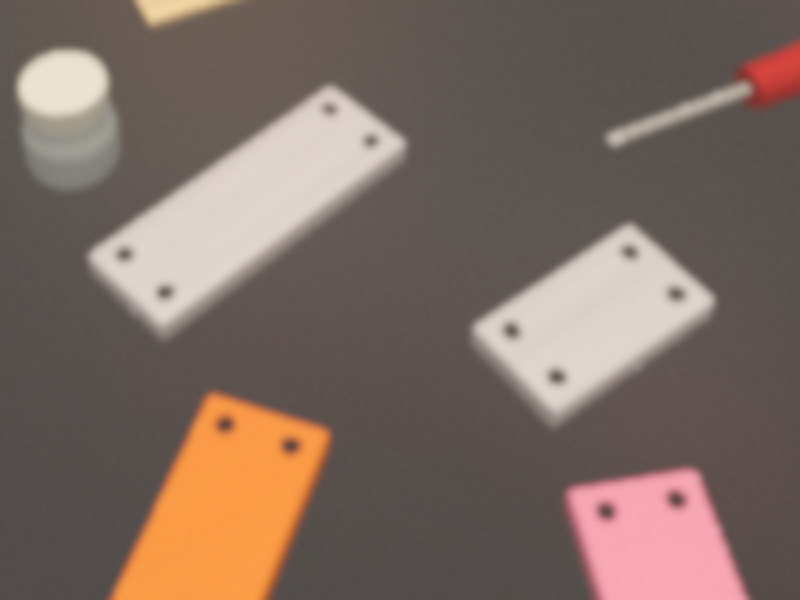

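```bash
python3 - <<'E'
from h import *
mt,ms=model('top'),model('side')
T=cv2.imread('pics/top0.png');S=cv2.imread('pics/side0.png')
# hole pixels (crop coords -> full)
def tA(p): return ((p[0]+.5)/4+280-.5,(p[1]+.5)/3.3+140-.5)
def sA(p): return ((p[0]+.5)/4+200-.5,(p[1]+.5)/4+240-.5)
L={'long':([(154,256),(201,246),(209,428),(256,418)],[(330,109),(371,141),(124,254),(165,292)]),
 'short':([(391,153),(438,148),(407,250),(455,245)],[(629,252),(677,293),(511,330),(557,376)])}
# side ordering unknown: match by trying
import itertools
for n,(a,b) in L.items():
    best=None
    for p in itertools.permutations(b):
        P=[tri([(mt,tA(x)),(ms,sA(y))]) for x,y in zip(a,p)]
        e=sum(np.linalg.norm(proj(mt,q)[0]-tA(x))+np.linalg.norm(proj(ms,q)[0]-sA(y)) for q,x,y in zip(P,a,p))
        if best is None or e<best[0]: best=(e,np.array(P))
    P=best[1];print(n,best[0],P.round(4).tolist())
    c=P.mean(0); ax=(P[2:].mean(0)-P[:2].mean(0)); w=P[1]-P[0]+P[3]-P[2]
    print(' c',c.round(4),'axis yaw',np.degrees(np.arctan2(ax[1],ax[0])),'width yaw',np.degrees(np.arctan2(w[1],w[0])))
    # top-view only at z=14mm
    Q=np.array([onz(mt,tA(x),.014) for x in a]);print(' top@14',Q.mean(0).round(4))
    Q=np.array([onz(ms,sA(x),.014) for x in b]);print(' side@14',Q.mean(0).round(4))
    s=c
# contour
hsv=cv2.cvtColor(T,cv2.COLOR_BGR2HSV)
m=((hsv[:,:,2]>120)&(hsv[:,:,1]<50)).astype(np.uint8)
for c in cv2.findContours(m,cv2.RETR_EXTERNAL,cv2.CHAIN_APPROX_NONE)[0]:
    r=cv2.minAreaRect(c)
    if min(r[1])>15 and r[0][0]>300 and 150<r[0][1]<280:
        q=np.array([onz(mt,p,.014) for p in cv2.boxPoints(r)]);d=np.diff(q,axis=0)
        print('rect',r,q.mean(0).round(4),np.linalg.norm(d,axis=1).round(4),np.degrees(np.arctan2(d[:,1],d[:,0])).round(1))
E
```

```text
long 2.319808806964391 [[0.5355, -0.1748, 0.0147], [0.5422, -0.2042, 0.0147], [0.4048, -0.2053, 0.0153], [0.4118, -0.2346, 0.0152]]
 c [ 0.4736 -0.2047  0.015 ] axis yaw -166.86920018788496 width yaw -76.91692936209424
 top@14 [ 0.4741 -0.2051  0.014 ]
 side@14 [ 0.4733 -0.2038  0.014 ]
short 2.4682797684934785 [[0.6102, -0.3251, 0.0141], [0.6137, -0.3548, 0.0144], [0.5364, -0.3326, 0.0147], [0.5396, -0.3625, 0.0149]]
 c [ 0.575  -0.3437  0.0145] axis yaw -174.1344737750899 width yaw -83.64263302748599
 top@14 [ 0.5756 -0.3442  0.014 ]
 side@14 [ 0.5747 -0.3432  0.014 ]
rect ((330.92742919921875, 241.88848876953125), (64.95658111572266, 23.306957244873047), 75.3791275024414) [ 0.4739 -0.2052  0.014 ] [0.0584 0.1615 0.0579] [ -76.6 -167.   103.4]
rect ((384.8900146484375, 200.22999572753906), (40.870765686035156, 23.19310188293457), 81.8698959350586) [ 0.575  -0.3431  0.014 ] [0.0582 0.1025 0.0579] [ -83.1 -174.    96.9]
```

```bash
python3 - <<'E'
from h import *
goto(.50,.09,.28,-91)
E
```

```text
t 0.15 pos [0.2044 0.6429 0.2368] jaw -107.64 q6 [ 1.55  0.36  0.01 -0.   -1.22 -0.29] w 0.0877 F [-0.4  0.5 -0.3]
MOVE dx -0.0425 dy 0.4492 dz 0.4374 twist -16.6
```

Call:
{"op": "jog_arm", "data": {"motion": [{"dx":-0.0425,"dy":0.449,"dz":0.437,"twist":-16.6},{"dx":-0.0425,"dy":0.449,"dz":0.437,"twist":-16.6},{"dx":-0.0425,"dy":0.449,"dz":0.437,"twist":-16.6},{"dx":-0.0425,"dy":0.449,"dz":0.437,"twist":-16.6},{"dx":-0.0425,"dy":0.449,"dz":0.437,"twist":-16.6},{"dx":-0.0425,"dy":0.449,"dz":0.437,"twist":-16.6},{"dx":-0.0425,"dy":0.449,"dz":0.437,"twist":-16.6},{"dx":-0.0425,"dy":0.449,"dz":0.437,"twist":-16.6},{"dx":-0.0425,"dy":0.449,"dz":0.437,"twist":-16.6},{"dx":-0.0425,"dy":0.449,"dz":0.437,"twist":-16.6},{"dx":-0.0425,"dy":0.449,"dz":0.437,"twist":-16.6},{"dx":-0.0425,"dy":0.449,"dz":0.437,"twist":-16.6},{"dx":-0.0425,"dy":0.449,"dz":0.437,"twist":-16.6},{"dx":-0.0425,"dy":0.449,"dz":0.437,"twist":-16.6},{"dx":-0.0425,"dy":0.449,"dz":0.437,"twist":-16.6},{"dx":-0.0425,"dy":0.449,"dz":0.437,"twist":-16.6},{"dx":-0.0425,"dy":0.449,"dz":0.437,"twist":-16.6},{"dx":-0.0425,"dy":0.449,"dz":0.437,"twist":-16.6},{"dx":-0.0425,"dy":0.449,"dz":0.437,"twist":-16.6}]}}

```text
t: 1.73
eef_pos: [0.4996, 0.0914, 0.2799]
ee_rot: [-1.742, 1.57, 2.953]
force: [0.1, 0.0, 0.3]
width: 0.0874
```

```bash
python3 - <<'E'
from h import *
goto(.55,.09,.28,-91)
import pickle
m,f=grab('wrist','w1.png');pickle.dump(m,open('w1.pkl','wb'));cv2.imwrite('pics/w1raw.png',f);print(m['e'])
E
```

```text
t 1.73 pos [0.4996 0.0914 0.2799] jaw -91.0 q6 [ 0.57  0.05 -0.28 -0.   -1.24  0.99] w 0.0874 F [0.1 0.  0.3]
MOVE dx -0.0002 dy 0.0504 dz 0.0006 twist 0.0
[0.58252577 0.08932595 0.4277819 ]
```

View pics/w1.png

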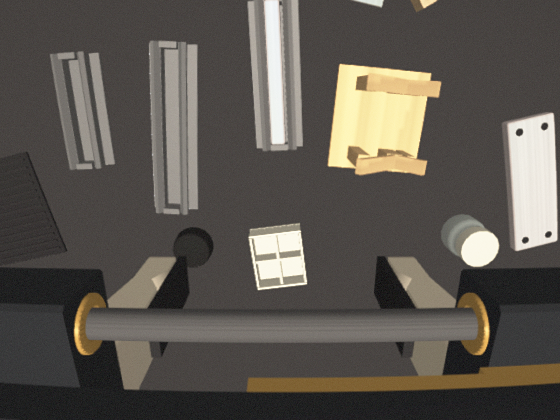

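```bash
python3 - <<'E'
from h import *
f=cv2.imread('pics/w1raw.png')
f=cv2.convertScaleAbs(f,alpha=1.6,beta=10)
cv2.imwrite('pics/w1r.png',cv2.resize(f[50:190,320:450],None,fx=4.2,fy=4.2,interpolation=cv2.INTER_CUBIC))
cv2.imwrite('pics/w1s.png',cv2.resize(f[35:225,40:210],None,fx=3,fy=3,interpolation=cv2.INTER_CUBIC))
goto(.47,-.03,.17,-93)
E
```

```text
t 1.78 pos [0.4995 0.0917 0.2799] jaw -90.95 q6 [ 0.57  0.05 -0.28 -0.   -1.24  0.99] w 0.0872 F [ 0.1  0.4 -0.2]
MOVE dx 0.1099 dy -0.0275 dz 0.1222 twist 2.0
```

View pics/w1r.png

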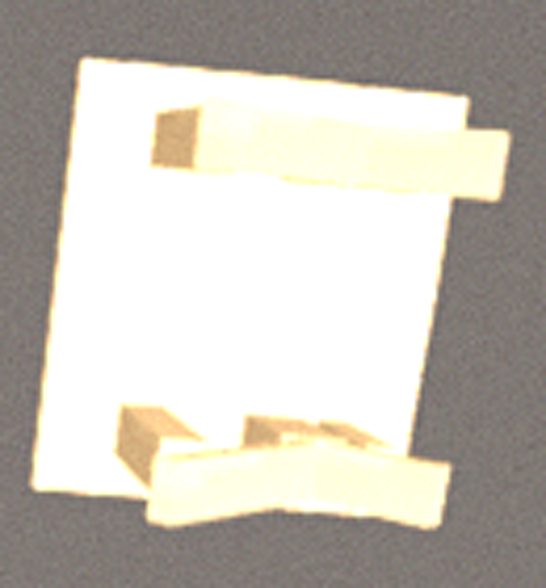

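View pics/w1s.png

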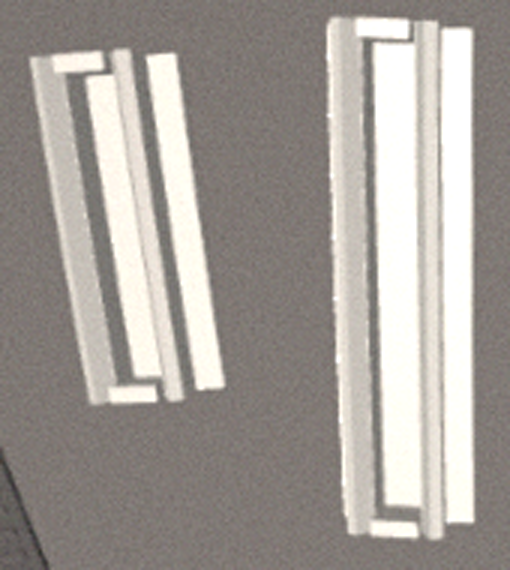

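Call:
{"op": "jog_arm", "data": {"motion": [{"dx":0.05,"dy":0.06,"dz":0.05,"twist":1},{"dx":0.05,"dy":0.06,"dz":0.05,"twist":1},{"dx":0.05,"dy":0.06,"dz":-0.05,"twist":1},{"dx":0.05,"dy":0.06,"dz":-0.08,"twist":1},{"dx":0.05,"dy":0.06,"dz":-0.08,"twist":1},{"dx":0.05,"dy":0.06,"dz":-0.08,"twist":1},{"dx":0.05,"dy":0.06,"dz":-0.08,"twist":1}]}}

```text
t: 2.37
eef_pos: [0.5608, 0.1729, 0.2294]
ee_rot: [-1.05, 1.57, -2.652]
force: [-0.0, 0.3, 0.4]
width: 0.0878
```

```bash
python3 - <<'E'
from h import *
import pickle
m,f=grab('wrist','w2.png');pickle.dump(m,open('w2.pkl','wb'));cv2.imwrite('pics/w2raw.png',f);print(m['e'])
m,f=grab('wrist');
f=cv2.convertScaleAbs(f,alpha=1.6,beta=10)
cv2.imwrite('pics/w2s.png',cv2.resize(f[40:300,80:420],None,fx=2.3,fy=2.3,interpolation=cv2.INTER_CUBIC))
goto(.48,-.03,.16,-93)
E
```

```text
[0.64378107 0.16979306 0.37727491]
t 2.47 pos [0.5607 0.1709 0.2299] jaw -91.88 q6 [ 0.63  0.22 -0.2  -0.   -1.15  0.91] w 0.0877 F [0.2 0.1 0.7]
MOVE dx 0.0700 dy -0.0741 dz 0.2034 twist 1.1
```

View pics/w2.png

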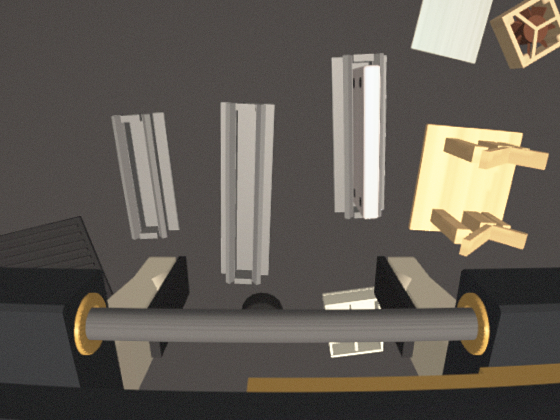

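View pics/w2s.png

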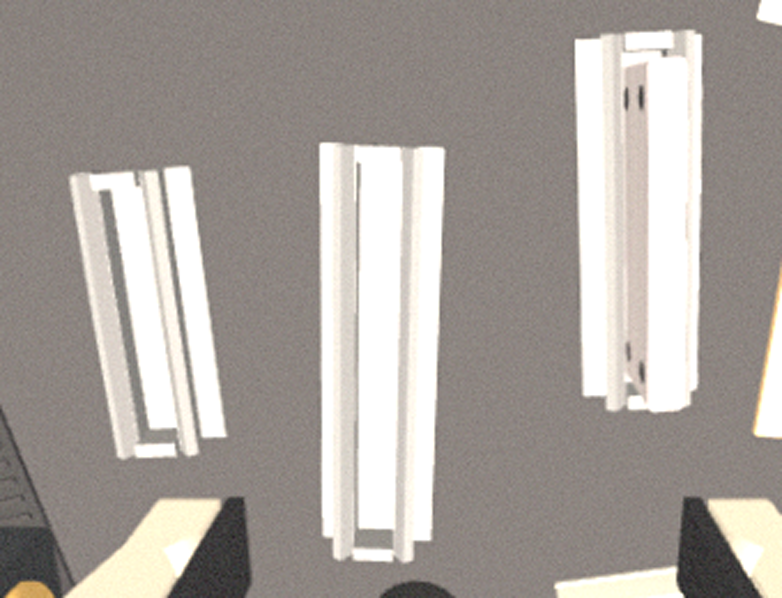

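```bash
python3 - <<'E'
from h import *
f=cv2.convertScaleAbs(cv2.imread('pics/w2raw.png'),alpha=1.3,beta=10)
a=cv2.resize(f[95:305,105:285],None,fx=2.8,fy=2.8,interpolation=cv2.INTER_CUBIC)
cv2.imwrite('pics/w2a.png',a)
cv2.imwrite('pics/w2r.png',cv2.resize(cv2.imread('pics/w2raw.png')[115:260,400:560],None,fx=4,fy=4,interpolation=cv2.INTER_CUBIC))
E
```

```text
(no output)
```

View pics/w2a.png

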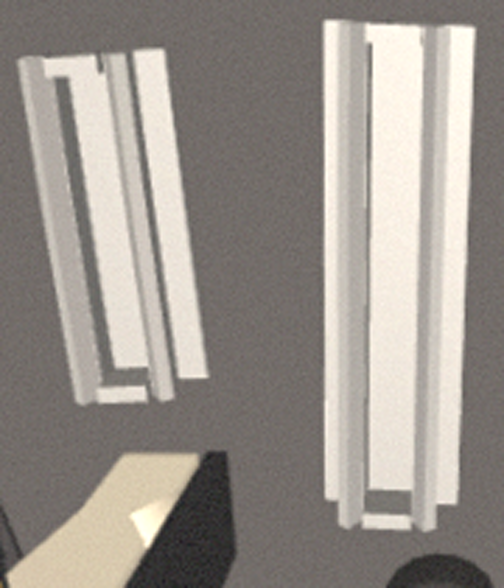

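View pics/w2r.png

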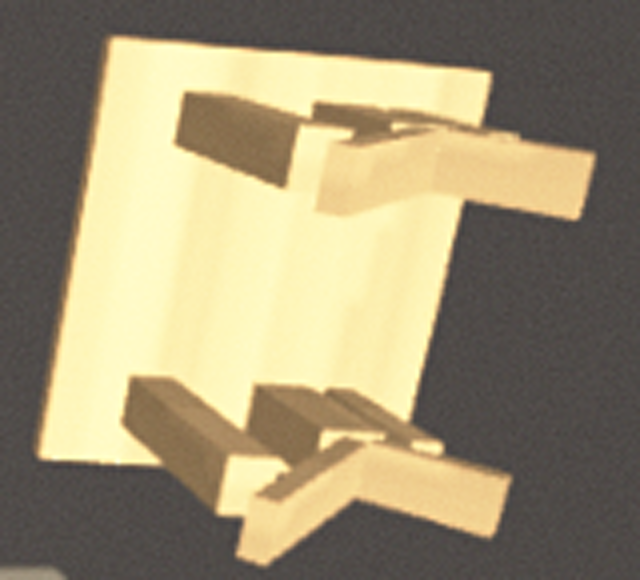

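```bash
cat > rest.py <<'E'
from h import *
import pickle
def saddle_pts(x,y,yaw,flip=0):
    yaw=np.radians(yaw)+(np.pi if flip else 0)
    R=np.array([[np.cos(yaw),-np.sin(yaw)],[np.sin(yaw),np.cos(yaw)]])
    out=[]
    for sx in (-44,-30,30,44):
        pl=[(sx,43.84,93.84),(sx,0,50),(sx,-21.2,71.2)]
        P=np.array(pl)/1000; P[:,:2]=P[:,:2]@R.T+[x,y]; out.append(P)
    return out
def draw(img,m,pose,flip,sc,off):
    im=img.copy()
    S=saddle_pts(*pose,flip)
    for P in S:
        q=((proj(m,P)-off+.5)*sc-.5).round().astype(int)
        cv2.polylines(im,[q.reshape(-1,1,2)],False,(255,0,0) if flip else (0,0,255),1)
    for i in (0,2):
        for k in range(3):
            q=((proj(m,np.array([S[i][k],S[i+1][k]]))-off+.5)*sc-.5).round().astype(int)
            cv2.line(im,tuple(q[0].tolist()),tuple(q[1].tolist()),(0,255,0),1)
    return im
E
python3 - <<'E'
from rest import *
ms=model('side');m1=pickle.load(open('w1.pkl','rb'));m2=pickle.load(open('w2.pkl','rb'))
for p,z in [((230,191.7),.0938),((260.7,183.7),.0938),((240,220),.071),((270,211),.071)]: print(onz(ms,p,z).round(4))
# base board corners from wrist w1r: scale 4.2 off (320,50), z=6mm
for p in [(80,60),(468,97),(33,490)]:
    print('base w1',onz(m1,((p[0]+.5)/4.2+319.5,(p[1]+.5)/4.2+49.5),.006).round(4))
for p in [(108,37),(492,71),(38,460)]:
    print('base w2',onz(m2,((p[0]+.5)/4+399.5,(p[1]+.5)/4+114.5),.006).round(4))
E
```

```text
[0.5143 0.016  0.0938]
[0.5874 0.0077 0.0938]
[ 0.5008 -0.0578  0.071 ]
[ 0.5704 -0.0643  0.071 ]
base w1 [0.6067 0.0286 0.006 ]
base w1 [ 0.5976 -0.0713  0.006 ]
base w1 [0.4967 0.0388 0.006 ]
base w2 [0.6071 0.029  0.006 ]
base w2 [ 0.5975 -0.0712  0.006 ]
base w2 [0.497  0.0389 0.006 ]
```

```bash
python3 - <<'E'
from rest import *
ms=model('side');m1=pickle.load(open('w1.pkl','rb'));m2=pickle.load(open('w2.pkl','rb'))
pose=(.5462,-.0273,-5.3)
ims=[]
for fn,m,box,sc in [('w1raw',m1,(320,50,450,190),4),('w2raw',m2,(400,115,560,260),4),('side0',ms,(205,170,305,260),5)]:
    f=cv2.imread(f'pics/{fn}.png')[box[1]:box[3],box[0]:box[2]]
    g=cv2.resize(f,None,fx=sc,fy=sc,interpolation=cv2.INTER_CUBIC)
    cv2.imwrite(f'pics/ov_{fn}.png',draw(g,m,pose,0,sc,np.array(box[:2])))
E
```

```text
(no output)
```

View pics/ov_w1raw.png

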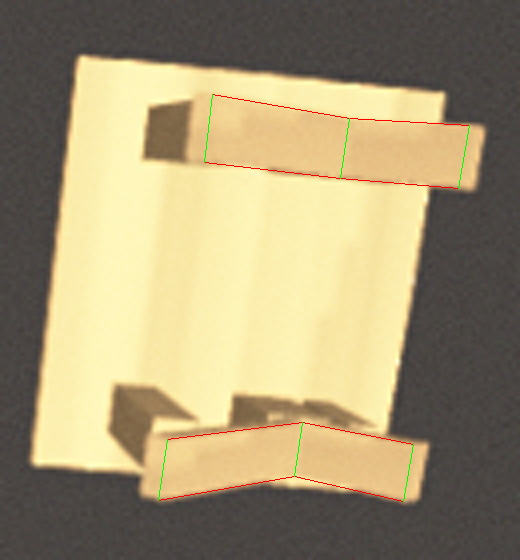

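View pics/ov_w2raw.png

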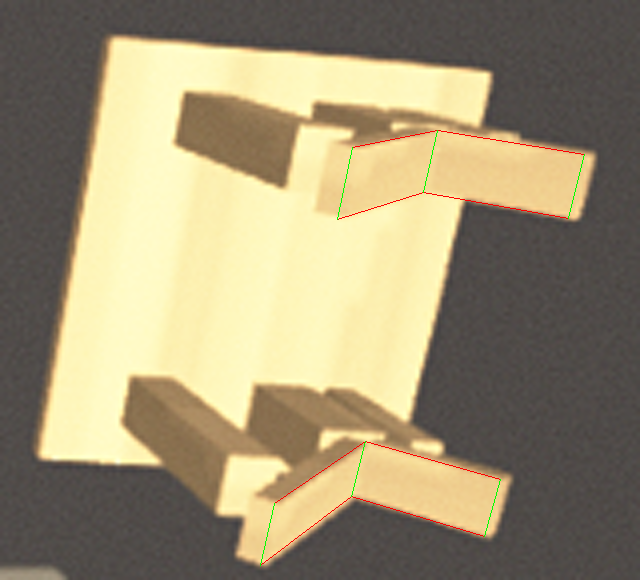

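View pics/ov_side0.png

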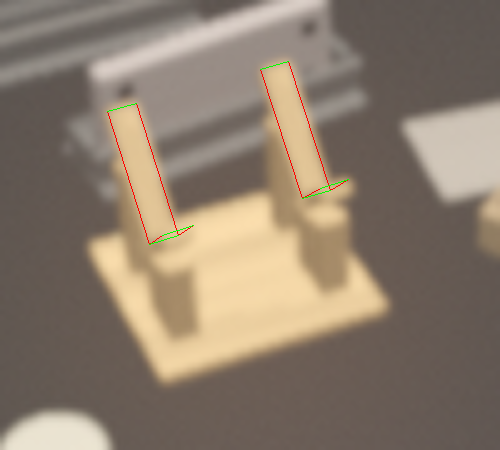

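```bash
cat > rows.py <<'E'
from rest import *
def rect(pose,L,W,z):
    x,y,a=pose;a=np.radians(a);R=np.array([[np.cos(a),-np.sin(a)],[np.sin(a),np.cos(a)]])
    p=np.array([(L/2,W/2),(L/2,-W/2),(-L/2,-W/2),(-L/2,W/2)])@R.T+[x,y]
    return np.c_[p,np.full(4,z)]
def ov(fn,m,box,sc,out,items):
    f=cv2.imread(f'pics/{fn}.png')[box[1]:box[3],box[0]:box[2]]
    g=cv2.resize(cv2.convertScaleAbs(f,alpha=1.2),None,fx=sc,fy=sc,interpolation=cv2.INTER_CUBIC)
    for pose,L,W,z,c in items:
        q=((proj(m,rect(pose,L,W,z))-np.array(box[:2])+.5)*sc-.5).round().astype(int)
        cv2.polylines(g,[q.reshape(-1,1,2)],True,c,1)
    cv2.imwrite('pics/'+out,g)
E
python3 - <<'E'
from rows import *
m1=pickle.load(open('w1.pkl','rb'));m2=pickle.load(open('w2.pkl','rb'))
w1=lambda p:((p[0]+.5)/3+39.5,(p[1]+.5)/3+34.5)
w2=lambda p:((p[0]+.5)/2.8+104.5,(p[1]+.5)/2.8+94.5)
for n,a,b in [('short',((78,63),(132,394)),((72,68),(122,394))),('long',((382,28),(394,529)),((393,33),(387,522)))]:
    P=[onz(m1,w1(p),.025) for p in a];Q=[onz(m2,w2(p),.025) for p in b]
    print(n,'tri',[tri([(m1,w1(p)),(m2,w2(q))]).round(4) for p,q in zip(a,b)])
    for X in (P,Q):
        d=X[0]-X[1];c=(X[0]+X[1])/2;print(c.round(4),np.linalg.norm(d).round(4),np.degrees(np.arctan2(d[1],d[0])).round(2))
E
```

```text
short tri [array([0.6222, 0.3086, 0.0289]), array([0.5072, 0.3081, 0.0273])]
[0.5646 0.3102 0.025 ] 0.1159 0.68
[0.5642 0.3095 0.025 ] 0.1156 0.62
long tri [array([0.6288, 0.2033, 0.0251]), array([0.4535, 0.2158, 0.0273])]
[0.5407 0.2099 0.025 ] 0.1764 -4.26
[0.5406 0.2096 0.025 ] 0.1771 -4.16
```

```bash
python3 - <<'E'
from rows import *
m1=pickle.load(open('w1.pkl','rb'));m2=pickle.load(open('w2.pkl','rb'))
S=(.5644,.3097,.65);Lg=(.5407,.2097,-4.2)
it=[(S,.11,.018,.025,(0,0,255)),(S,.11,.018,.005,(0,255,0)),(Lg,.17,.018,.025,(0,0,255)),(Lg,.17,.018,.005,(0,255,0)),(S,.12,.052,.005,(255,100,0)),(Lg,.18,.052,.005,(255,100,0))]
ov('w1raw',m1,(40,35,210,225),3,'ovr1.png',it)
ov('w2raw',m2,(105,95,285,305),2.8,'ovr2.png',it)
mt=model('top');ov('top0',mt,(100,160,200,270),5.4,'ovr3.png',it)
goto(.575,-.3436,.20,-83.9)
E
```

```text
t 2.47 pos [0.5607 0.1709 0.2299] jaw -91.88 q6 [ 0.63  0.22 -0.2  -0.   -1.15  0.91] w 0.0877 F [0.2 0.1 0.7]
MOVE dx 0.0301 dy 0.0312 dz 0.5137 twist -8.0
```

View pics/ovr1.png

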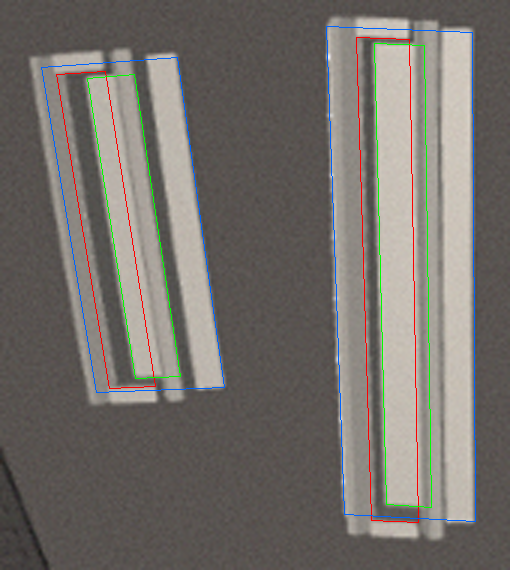

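View pics/ovr2.png

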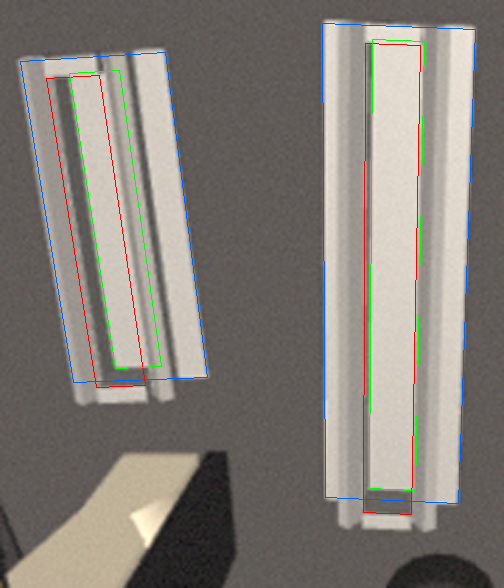

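View pics/ovr3.png

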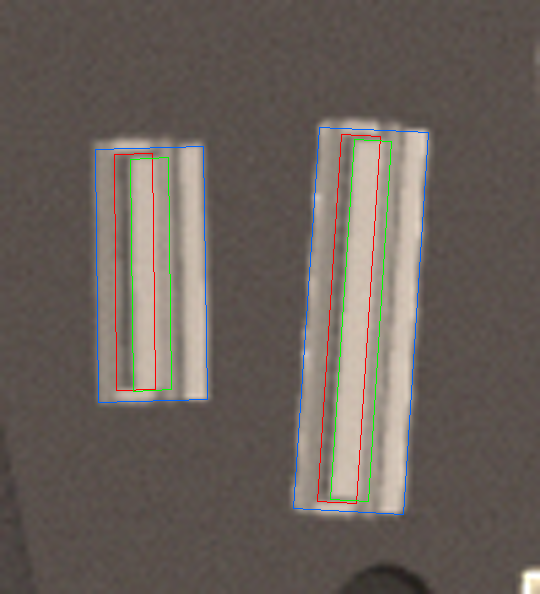

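Call:
{"op": "jog_arm", "data": {"motion": [{"dx":0.03,"dy":0.031,"dz":0.514,"twist":-8},{"dx":0.03,"dy":0.031,"dz":0.514,"twist":-8},{"dx":0.03,"dy":0.031,"dz":0.514,"twist":-8},{"dx":0.03,"dy":0.031,"dz":0.514,"twist":-8},{"dx":0.03,"dy":0.031,"dz":0.514,"twist":-8},{"dx":0.03,"dy":0.031,"dz":0.514,"twist":-8},{"dx":0.03,"dy":0.031,"dz":0.514,"twist":-8},{"dx":0.03,"dy":0.031,"dz":0.514,"twist":-8},{"dx":0.03,"dy":0.031,"dz":0.514,"twist":-8},{"dx":0.03,"dy":0.031,"dz":0.514,"twist":-8},{"dx":0.03,"dy":0.031,"dz":0.514,"twist":-8},{"dx":0.03,"dy":0.031,"dz":0.514,"twist":-8},{"dx":0.03,"dy":0.031,"dz":0.514,"twist":-8},{"dx":0.11,"dy":0.031,"dz":0.514,"twist":-8},{"dx":0.11,"dy":0.031,"dz":0.514,"twist":-8},{"dx":0.11,"dy":0.031,"dz":0.514,"twist":-8},{"dx":0.11,"dy":0.031,"dz":0.514,"twist":-8}], "gripper": 0.074}}

```text
t: 3.88
eef_pos: [0.5724, -0.3451, 0.1189]
ee_rot: [-1.868, 1.566, 2.948]
force: [0.5, -0.3, 0.6]
width: 0.0741
```

```bash
python3 - <<'E'
from h import *
m,f=grab('wrist','w3.png')
print(proj(m,[[.575,-.3436,.014]]))
goto(.575,-.3436,.015,-83.9)
E
```

```text
[[279.18328019 206.83392212]]
t 3.93 pos [ 0.5743 -0.3455  0.1214] jaw -84.0 q6 [-0.25  0.44 -0.15  0.   -0.99  1.93] w 0.0741 F [ 1.  0. -0.]
MOVE dx 0.1064 dy 0.0010 dz -0.0019 twist -0.1
```

View pics/w3.png

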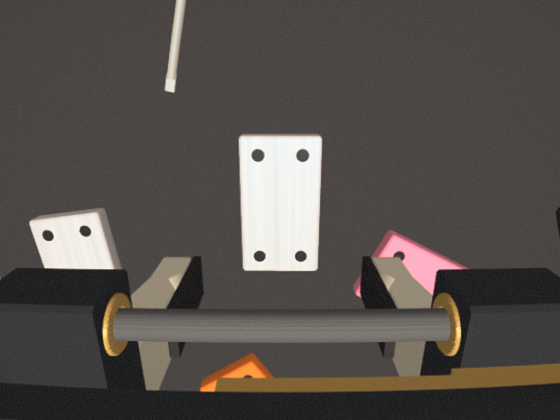

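Call:
{"op": "jog_arm", "data": {"motion": [{"dx":0.04,"dy":0.001,"dz":-0.001},{"dx":0.08,"dy":0.001,"dz":-0.001},{"dx":0.105,"dy":0.001,"dz":-0.001},{"dx":0.105,"dy":0.001,"dz":-0.001},{"dx":0.105,"dy":0.001,"dz":-0.001},{"dx":0.105,"dy":0.001,"dz":-0.001}]}}

```text
invalid input
```

Call:
{"op": "jog_arm", "data": {"motion": [{"dx":0},{"dx":0},{"dx":0},{"dx":0},{"dx":0},{"dx":0}], "gripper": 0.04, "newtons": 40}}

```text
invalid input
```

```bash
python3 - <<'E'
from h import *
goto(.575,-.3436,.20,-95.3)
E
```

```text
t 3.93 pos [ 0.5743 -0.3455  0.1214] jaw -84.0 q6 [-0.25  0.44 -0.15  0.   -0.99  1.93] w 0.0741 F [ 1.  0. -0.]
MOVE dx -0.0786 dy 0.0009 dz -0.0018 twist 11.3
```

All keys must be present.

Call:
{"op": "jog_arm", "data": {"motion": [{"dx":0.04,"dy":0.001,"dz":-0.001,"twist":0},{"dx":0.08,"dy":0.001,"dz":-0.001,"twist":0},{"dx":0.105,"dy":0.001,"dz":-0.001,"twist":0},{"dx":0.105,"dy":0.001,"dz":-0.001,"twist":0},{"dx":0.105,"dy":0.001,"dz":-0.001,"twist":0},{"dx":0.105,"dy":0.001,"dz":-0.001,"twist":0}]}}

```text
t: 4.43
eef_pos: [0.5773, -0.3446, 0.0186]
ee_rot: [1.041, 1.566, -0.424]
force: [0.8, -0.6, 0.5]
width: 0.0743
```

Call:
{"op": "jog_arm", "data": {"motion": [{"dx":0,"dy":0,"dz":0,"twist":0},{"dx":0,"dy":0,"dz":0,"twist":0},{"dx":0,"dy":0,"dz":0,"twist":0},{"dx":0,"dy":0,"dz":0,"twist":0},{"dx":0,"dy":0,"dz":0,"twist":0},{"dx":0,"dy":0,"dz":0,"twist":0}], "gripper": 0.04, "newtons": 40}}

```text
t: 4.93
eef_pos: [0.5757, -0.3442, 0.0165]
ee_rot: [1.038, 1.569, -0.428]
force: [-1.6, 1.9, 6.7]
width: 0.0556
```

```bash
python3 - <<'E'
from h import *
goto(.575,-.3436,.20,-95.3)
goto(.5486,-.0014,.14,-95.3)
E
```

```text
t 4.93 pos [ 0.5757 -0.3442  0.0165] jaw -84.02 q6 [-0.25  0.55 -0.24  0.   -0.78  1.92] w 0.0556 F [-1.6  1.9  6.7]
MOVE dx -0.1835 dy -0.0004 dz -0.0005 twist 11.3
t 4.93 pos [ 0.5757 -0.3442  0.0165] jaw -84.02 q6 [-0.25  0.55 -0.24  0.   -0.78  1.92] w 0.0556 F [-1.6  1.9  6.7]
MOVE dx -0.1238 dy 0.0090 dz -0.3437 twist 11.3
```

Call:
{"op": "jog_arm", "data": {"motion": [{"dx":-0.04,"dy":0,"dz":0,"twist":0},{"dx":-0.08,"dy":0,"dz":0,"twist":0},{"dx":-0.12,"dy":0,"dz":-0.01,"twist":5},{"dx":-0.145,"dy":0.002,"dz":-0.04,"twist":11.3},{"dx":-0.145,"dy":0.009,"dz":-0.344,"twist":11.3},{"dx":-0.145,"dy":0.009,"dz":-0.344,"twist":11.3},{"dx":-0.145,"dy":0.009,"dz":-0.344,"twist":11.3},{"dx":-0.145,"dy":0.009,"dz":-0.344,"twist":11.3},{"dx":-0.145,"dy":0.009,"dz":-0.344,"twist":11.3},{"dx":-0.145,"dy":0.009,"dz":-0.344,"twist":11.3},{"dx":-0.145,"dy":0.009,"dz":-0.344,"twist":11.3},{"dx":-0.145,"dy":0.009,"dz":-0.344,"twist":11.3},{"dx":-0.145,"dy":0.009,"dz":-0.344,"twist":11.3},{"dx":-0.145,"dy":0.009,"dz":-0.344,"twist":11.3},{"dx":-0.145,"dy":0.009,"dz":-0.344,"twist":11.3},{"dx":-0.145,"dy":0.009,"dz":-0.344,"twist":11.3},{"dx":-0.145,"dy":0.009,"dz":-0.344,"twist":11.3}]}}

```text
t: 6.35
eef_pos: [0.5482, -0.002, 0.1599]
ee_rot: [-1.186, 1.57, -2.852]
force: [0.6, -0.9, -1.5]
width: 0.0555
```

```bash
python3 - <<'E'
from h import *
m,f=grab('side','s4.png',(160,140,360,290),4)
m,f=grab('wrist','w4.png')
goto(.5486,-.0014,.1165,-95.3)
E
```

```text
t 6.45 pos [ 0.5482 -0.0019  0.1599] jaw -95.42 q6 [ 0.35  0.22 -0.38  0.   -0.98  1.12] w 0.0554 F [-0.2 -0.3 -1.6]
MOVE dx 0.0434 dy 0.0003 dz -0.0006 twist -0.1
```

View pics/s4.png

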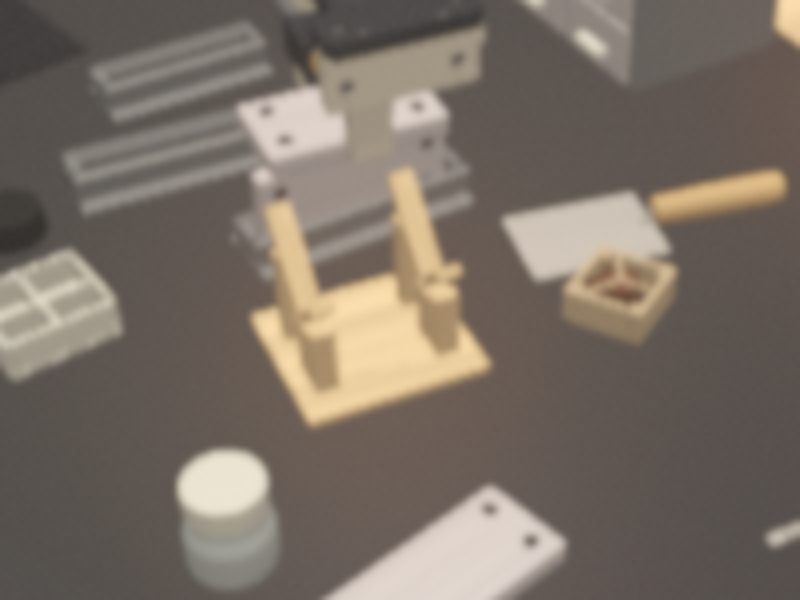

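View pics/w4.png

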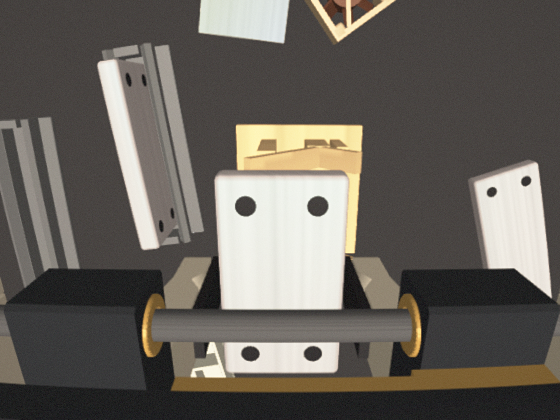

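Call:
{"op": "jog_arm", "data": {"motion": [{"dx":0.02,"dy":0,"dz":0,"twist":0},{"dx":0.035,"dy":0,"dz":0,"twist":0},{"dx":0.043,"dy":0,"dz":0,"twist":0},{"dx":0.046,"dy":0,"dz":0,"twist":0},{"dx":0.046,"dy":0,"dz":0,"twist":0}]}}

```text
t: 6.87
eef_pos: [0.548, -0.0014, 0.1135]
ee_rot: [-1.066, 1.569, -2.73]
force: [-0.5, -0.4, -0.4]
width: 0.0552
```

```bash
python3 - <<'E'
from h import *
m,f=grab('side','s5.png',(180,140,330,252),5)
goto(.5486,-.0014,.1165,-95.3)
E
```

```text
t 6.92 pos [ 0.5485 -0.0012  0.1142] jaw -95.34 q6 [ 0.36  0.27 -0.43  0.   -0.87  1.12] w 0.0556 F [-0.5  0.3 -1. ]
MOVE dx -0.0023 dy 0.0001 dz 0.0002 twist -0.0
```

View pics/s5.png

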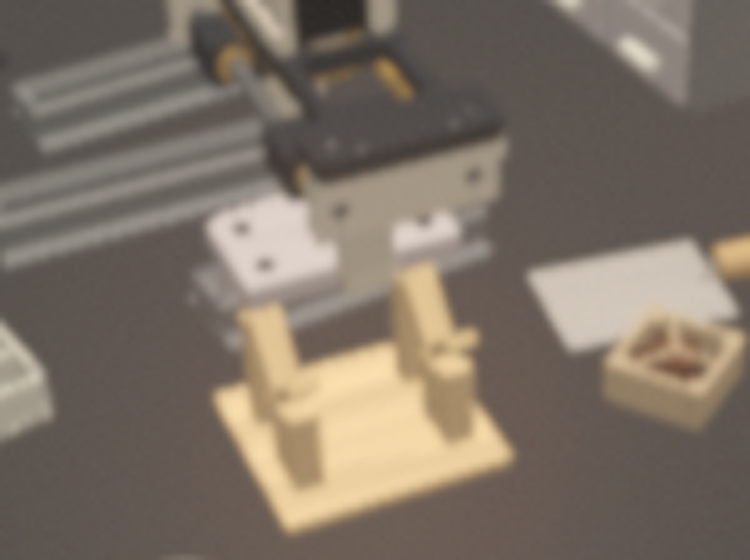

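```bash
python3 - <<'E'
from rows import *
ms=model('side');f=cv2.imread('pics/s5.png')
pl=(.5485,-.0012,-5.3)
for z,c in [(.112,(0,0,255)),(.098,(0,255,0))]:
    q=((proj(ms,rect(pl,.1,.056,z))-[180,140]+.5)*5).astype(int);cv2.polylines(f,[q.reshape(-1,1,2)],True,c,1)
for P in saddle_pts(.5462,-.0273,-5.3):
    q=((proj(ms,P)-[180,140]+.5)*5).astype(int);cv2.polylines(f,[q.reshape(-1,1,2)],False,(255,0,0),1)
for P in saddle_pts(.5462,-.0273,-5.3,1):
    q=((proj(ms,P)-[180,140]+.5)*5).astype(int);cv2.polylines(f,[q.reshape(-1,1,2)],False,(255,255,0),1)
cv2.imwrite('pics/s5o.png',f)
E
```

```text
(no output)
```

View pics/s5o.png

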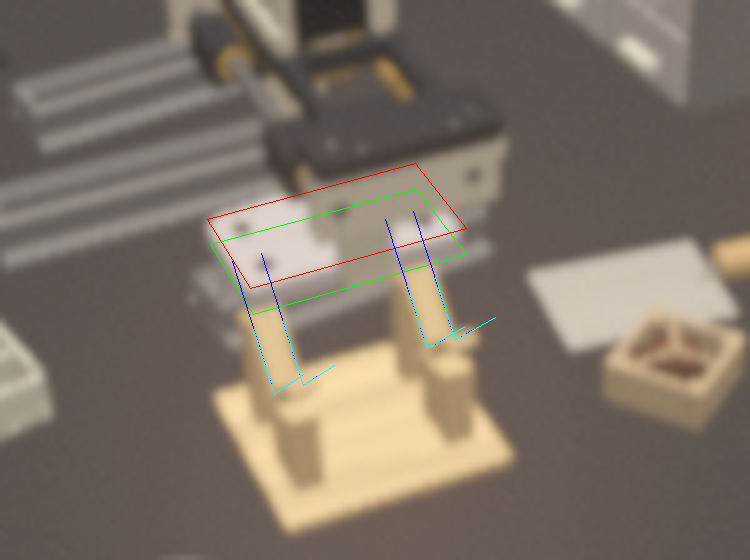

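Call:
{"op": "jog_arm", "data": {"motion": [{"dx":0,"dy":0,"dz":0,"twist":0},{"dx":0,"dy":0,"dz":0,"twist":0},{"dx":0,"dy":0,"dz":0,"twist":0},{"dx":0,"dy":0,"dz":0,"twist":0},{"dx":0,"dy":0,"dz":0,"twist":0},{"dx":0,"dy":0,"dz":0,"twist":0},{"dx":0,"dy":0,"dz":0,"twist":0}], "gripper": 0.0876}}

```text
t: 7.5
eef_pos: [0.5483, -0.0009, 0.1142]
ee_rot: [2.001, 1.571, 0.337]
force: [0.3, 0.8, -0.3]
width: 0.087
```

```bash
python3 - <<'E'
from h import *
m,f=grab('side','s6.png',(180,140,330,252),5)
m,f=grab('wrist','w6.png')
print(arm.get_state()['width'],arm.get_state()['force'])
E
```

```text
0.0875099084603458 [-0.35615213  0.01110096  0.45670643]
```

View pics/s6.png

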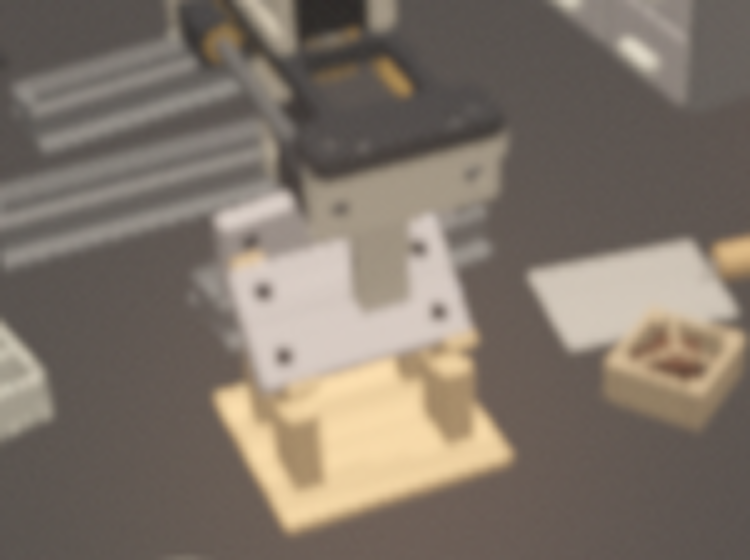

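View pics/w6.png

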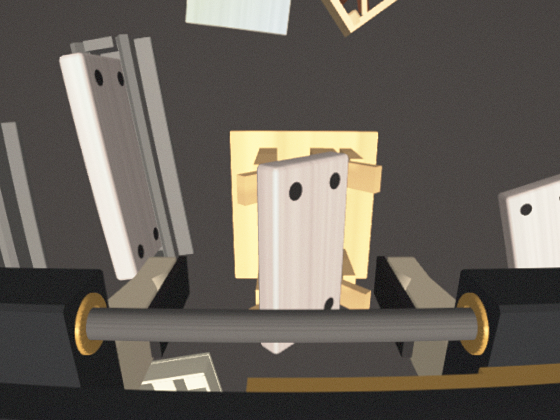

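```bash
python3 - <<'E'
from h import *
ms=model('side')
p=np.array([(263,290),(283,356),(418,247),(437,312)]).astype(float);full=p/5+[180,140]-.4
a=np.radians(-5.3);ux=np.array([np.cos(a),np.sin(a),0]);uy=np.array([-np.sin(a),np.cos(a),0]);V=np.array([.5462,-.0273,.05])
n=(-uy+np.array([0,0,1]))/2**.5;P0=V+.014*n
Q=[]
for q in full:
    r=ray(ms,q);X=ms['e']+r*((P0-ms['e'])@n)/(r@n);d=X-V;Q.append((d@ux,d@uy,d[2]));
Q=np.array(Q);print((Q*1000).round(1),(Q.mean(0)*1000).round(1))
c=V+uy*.001+ux*Q.mean(0)[0];goto(c[0],c[1],.092,-95.3)
E
```

```text
[[-37.8  21.2  41. ]
 [-38.2  -0.2  19.6]
 [ 36.3  21.1  40.9]
 [ 35.4  -0.5  19.3]] [-1.1 10.4 30.2]
t 7.6 pos [ 0.5483 -0.0009  0.1141] jaw -95.33 q6 [ 0.36  0.27 -0.43  0.   -0.87  1.12] w 0.0875 F [-0.4  0.   0.5]
MOVE dx 0.0221 dy -0.0007 dz 0.0254 twist -0.0
```

Call:
{"op": "jog_arm", "data": {"motion": [{"dx":0,"dy":0,"dz":0.013,"twist":0},{"dx":0,"dy":0,"dz":0.025,"twist":0},{"dx":0,"dy":0,"dz":0.025,"twist":0},{"dx":0.01,"dy":0,"dz":0.025,"twist":0},{"dx":0.022,"dy":0,"dz":0.025,"twist":0},{"dx":0.022,"dy":0,"dz":0.025,"twist":0},{"dx":0.022,"dy":0,"dz":0.025,"twist":0}]}}

```text
t: 8.18
eef_pos: [0.5453, -0.0261, 0.0911]
ee_rot: [-1.183, 1.569, -2.847]
force: [0.7, -0.4, 0.9]
width: 0.0874
```

Call:
{"op": "jog_arm", "data": {"motion": [{"dx":0,"dy":0,"dz":0,"twist":0},{"dx":0,"dy":0,"dz":0,"twist":0},{"dx":0,"dy":0,"dz":0,"twist":0},{"dx":0,"dy":0,"dz":0,"twist":0},{"dx":0,"dy":0,"dz":0,"twist":0}], "gripper": 0.035, "newtons": 20}}

```text
t: 8.6
eef_pos: [0.5482, -0.0224, 0.094]
ee_rot: [2.365, 1.563, 0.701]
force: [-2.6, 20.2, 14.0]
width: 0.0603
```

```bash
python3 - <<'E'
from h import *
m,f=grab('side','s7.png',(180,140,330,252),5)
m,f=grab('wrist','w7.png')
print(arm.get_state()['eef_pos'],arm.get_state()['width'],arm.get_state()['force'])
E
```

```text
[ 0.5485391  -0.02340752  0.09412609] 0.05192420272197616 [0.30113634 2.04443332 2.6546438 ]
```

View pics/s7.png

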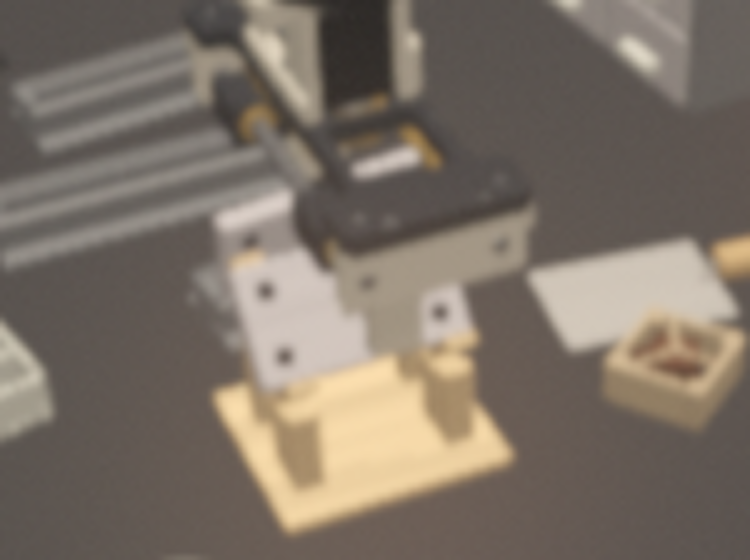

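View pics/w7.png

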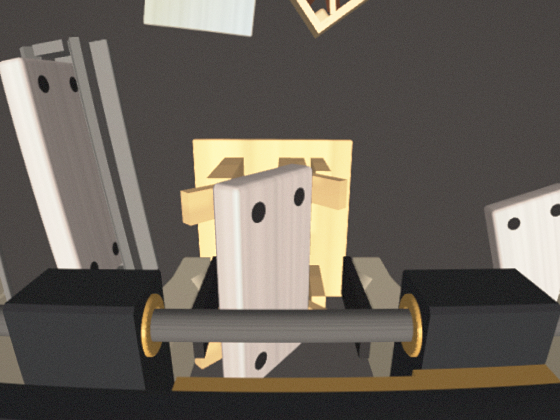

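Call:
{"op": "jog_arm", "data": {"motion": [{"dx":0,"dy":0,"dz":0,"twist":0},{"dx":0,"dy":0,"dz":0,"twist":0},{"dx":0,"dy":0,"dz":0,"twist":0},{"dx":0,"dy":0,"dz":0,"twist":0},{"dx":0,"dy":0,"dz":0,"twist":0},{"dx":0,"dy":0,"dz":0,"twist":0}], "gripper": 0.03}}

```text
t: 9.2
eef_pos: [0.5457, -0.0261, 0.0918]
ee_rot: [-1.094, 1.57, -2.758]
force: [-0.5, 0.4, 0.9]
width: 0.0301
```

```bash
python3 - <<'E'
from h import *
m,f=grab('side','s8.png',(180,140,330,252),5)
m,f=grab('wrist','w8.png')
print(arm.get_state()['eef_pos'],arm.get_state()['width'],arm.get_state()['force'])
E
```

```text
[ 0.54573739 -0.02605215  0.09187943] 0.03043741708228825 [-0.10709569  1.33362596  0.35758339]
```

View pics/s8.png

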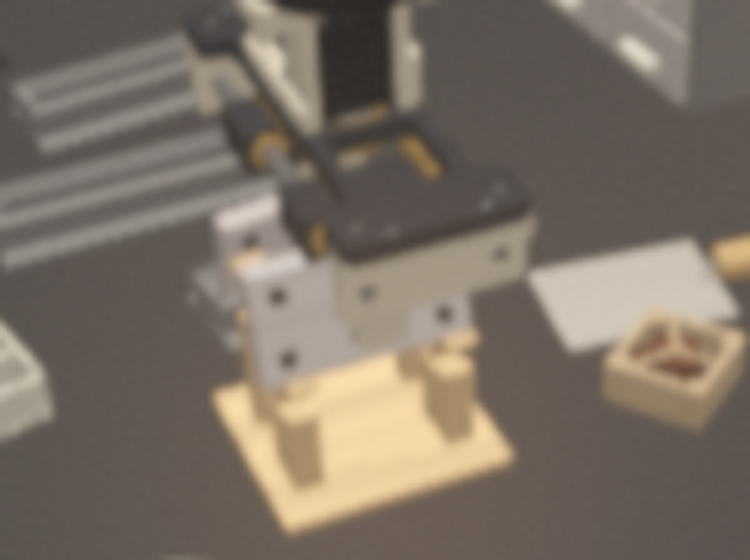

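View pics/w8.png

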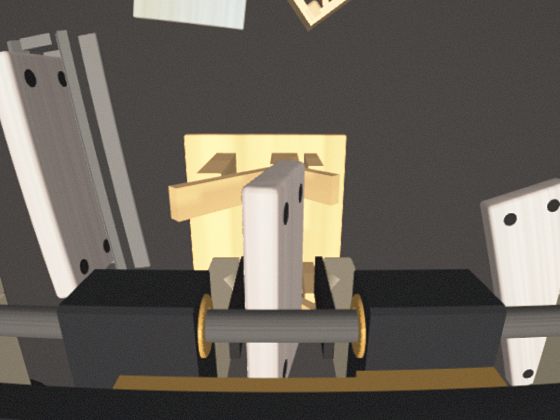

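Uprighting works. Close fully.

Call:
{"op": "jog_arm", "data": {"motion": [{"dx":0,"dy":0,"dz":0,"twist":0},{"dx":0,"dy":0,"dz":0,"twist":0},{"dx":0,"dy":0,"dz":0,"twist":0},{"dx":0,"dy":0,"dz":0,"twist":0},{"dx":0,"dy":0,"dz":0,"twist":0},{"dx":0,"dy":0,"dz":0,"twist":0},{"dx":0,"dy":0,"dz":0,"twist":0}], "gripper": 0.005, "newtons": 40}}

```text
t: 9.88
eef_pos: [0.5457, -0.0265, 0.0923]
ee_rot: [-0.415, 1.57, -2.079]
force: [-1.1, -5.5, 3.8]
width: 0.014
```

```bash
python3 - <<'E'
from h import *
m,f=grab('side','s9.png',(180,140,330,252),5)
print(arm.get_state()['eef_pos'],arm.get_state()['width'],arm.get_state()['force'])
goto(.5644,.3097,.18,-89.35)
E
```

```text
[ 0.54567868 -0.02654915  0.09223165] 0.013916586076671419 [-0.59762198 -5.53818895  4.26139256]
t 9.93 pos [ 0.5457 -0.0265  0.0922] jaw -95.33 q6 [ 0.31  0.29 -0.46  0.   -0.82  1.17] w 0.0139 F [-0.6 -5.5  4.3]
MOVE dx -0.0881 dy -0.0127 dz -0.3364 twist -6.0
```

View pics/s9.png

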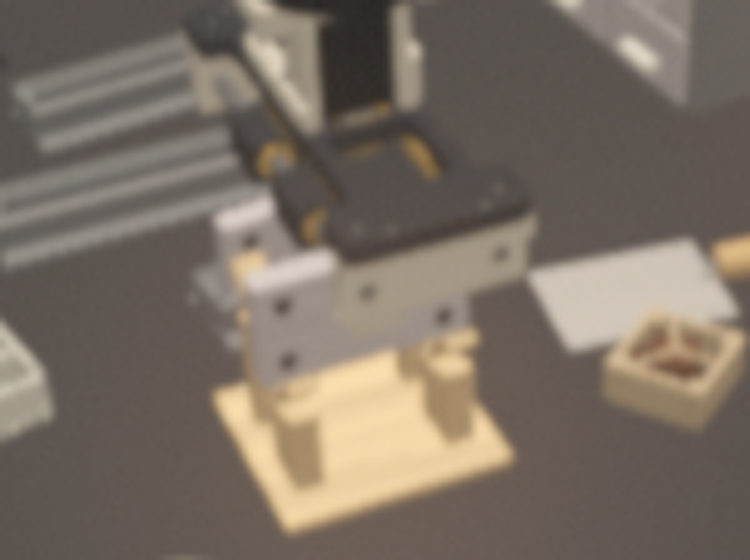

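Call:
{"op": "jog_arm", "data": {"motion": [{"dx":-0.03,"dy":0,"dz":0,"twist":0},{"dx":-0.07,"dy":0,"dz":0,"twist":0},{"dx":-0.088,"dy":0,"dz":-0.01,"twist":0},{"dx":-0.088,"dy":-0.004,"dz":-0.05,"twist":-3},{"dx":-0.088,"dy":-0.013,"dz":-0.336,"twist":-6},{"dx":-0.088,"dy":-0.013,"dz":-0.336,"twist":-6},{"dx":-0.088,"dy":-0.013,"dz":-0.336,"twist":-6},{"dx":-0.088,"dy":-0.013,"dz":-0.336,"twist":-6},{"dx":-0.088,"dy":-0.013,"dz":-0.336,"twist":-6},{"dx":-0.088,"dy":-0.013,"dz":-0.336,"twist":-6},{"dx":-0.088,"dy":-0.013,"dz":-0.336,"twist":-6},{"dx":-0.088,"dy":-0.013,"dz":-0.336,"twist":-6},{"dx":-0.088,"dy":-0.013,"dz":-0.336,"twist":-6},{"dx":-0.088,"dy":-0.013,"dz":-0.336,"twist":-6},{"dx":-0.088,"dy":-0.013,"dz":-0.336,"twist":-6},{"dx":-0.088,"dy":-0.013,"dz":-0.336,"twist":-6}]}}

```text
t: 11.27
eef_pos: [0.5642, 0.3089, 0.1801]
ee_rot: [-1.91, 1.571, 2.813]
force: [-0.2, 0.2, -2.3]
width: 0.0141
```

```bash
python3 - <<'E'
from h import *
goto(.5644,.3097,.10,-89.35)
m,f=grab('wrist','w10.png')
import pickle;pickle.dump((m,arm.get_state()['eef_pos'],toolR()),open('w10.pkl','wb'))
m,f=grab('side','s10.png',(100,60,300,200),4)
cv2.imwrite('pics/s10raw.png',f)
E
```

```text
t 11.27 pos [0.5642 0.3089 0.1801] jaw -89.4 q6 [ 0.8   0.35 -0.14 -0.   -1.08  0.78] w 0.0141 F [-0.2  0.2 -2.3]
MOVE dx 0.0801 dy 0.0002 dz -0.0008 twist -0.1
```

View pics/w10.png

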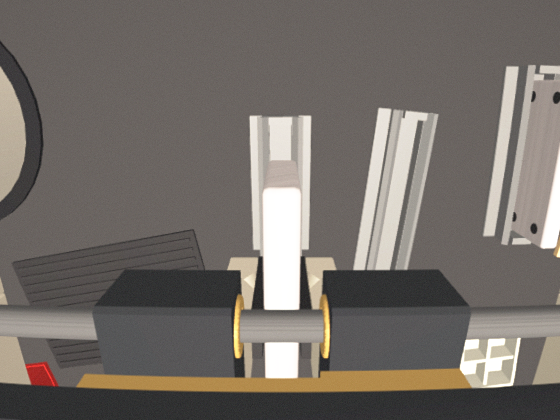

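View pics/s10.png

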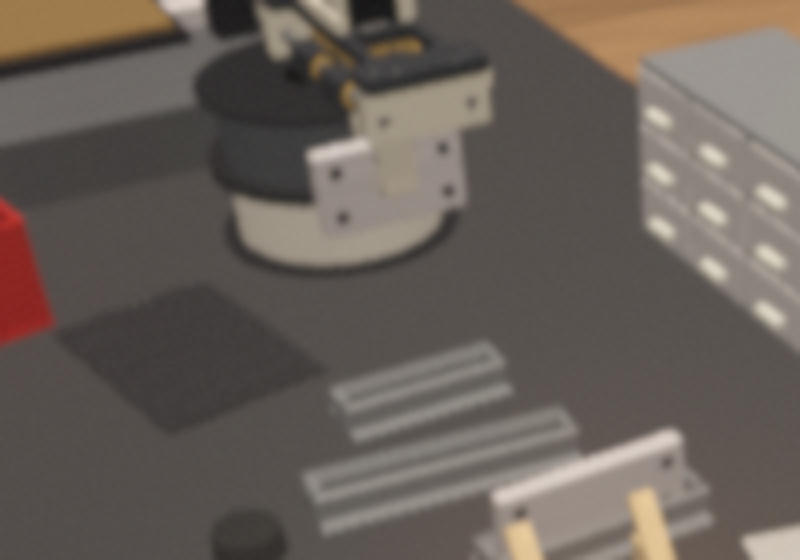

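```bash
cat > hold.py <<'E'
from h import *
def held(pix,tcp,jaw,face=.007):
    """holes pix in side view on -y face; returns offsets along plate x, z rel. TCP"""
    ms=model('side');a=np.radians(jaw+90);ux=np.array([np.cos(a),np.sin(a),0]);uy=np.array([-np.sin(a),np.cos(a),0])
    P0=np.array(tcp)-face*uy;Q=[]
    for q in pix:
        r=ray(ms,q);X=ms['e']+r*((P0-ms['e'])@uy)/(r@uy);d=X-P0;Q.append((d@ux,d[2]))
    Q=np.array(Q);return (Q*1000).round(1).tolist(),(Q.mean(0)*1000).round(1)
E
python3 - <<'E'
from hold import *
p=np.array([(335,173),(343,218),(443,148),(450,190)])/4+[100,60]-.4
print(held(p,[.5642,.3089,.1801],-89.4))
E
```

```text
([[-37.7, 9.6], [-37.4, -21.3], [36.9, 9.0], [38.2, -20.7]], array([-0. , -5.9]))
```

Call:
{"op": "jog_arm", "data": {"motion": [{"dx":0.04,"dy":0,"dz":-0.001,"twist":0},{"dx":0.08,"dy":0,"dz":-0.001,"twist":0},{"dx":0.105,"dy":0,"dz":-0.001,"twist":0},{"dx":0.115,"dy":0,"dz":-0.001,"twist":0},{"dx":0.115,"dy":0,"dz":-0.001,"twist":0},{"dx":0.115,"dy":0,"dz":-0.001,"twist":0}]}}

```text
t: 11.87
eef_pos: [0.565, 0.3109, 0.066]
ee_rot: [1.636, 1.57, 0.077]
force: [-0.2, 0.5, -0.8]
width: 0.0139
```

```bash
python3 - <<'E'
from h import *
goto(.5644,.3097,.038,-89.35)
m,f=grab('wrist','w11.png',(200,80,360,270),3)
m,f=grab('side','s11.png',(150,100,270,190),6)
E
```

```text
t 11.87 pos [0.565  0.3109 0.066 ] jaw -89.34 q6 [ 0.81  0.46 -0.26  0.   -0.85  0.78] w 0.0139 F [-0.2  0.5 -0.8]
MOVE dx 0.0280 dy -0.0007 dz 0.0012 twist 0.0
```

View pics/w11.png

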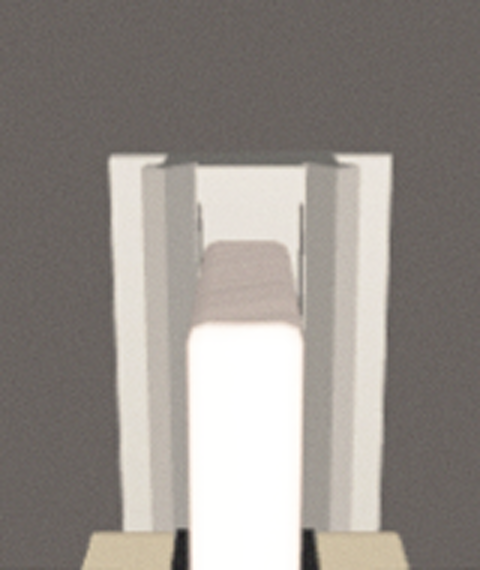

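View pics/s11.png

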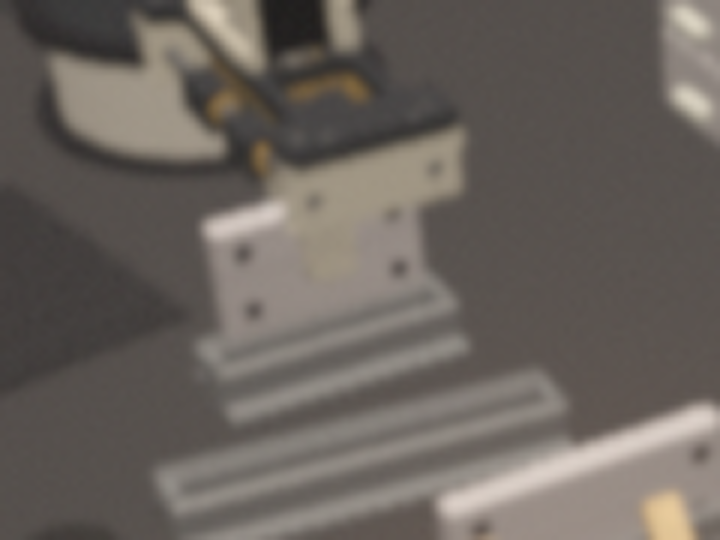

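Call:
{"op": "jog_arm", "data": {"motion": [{"dx":0.007,"dy":0,"dz":0.0005,"twist":0},{"dx":0.013,"dy":0,"dz":0.0005,"twist":0},{"dx":0.018,"dy":0,"dz":0.0005,"twist":0},{"dx":0.022,"dy":0,"dz":0.0005,"twist":0},{"dx":0.025,"dy":0,"dz":0.0005,"twist":0},{"dx":0.025,"dy":0,"dz":0.0005,"twist":0}]}}

```text
t: 12.47
eef_pos: [0.5642, 0.3103, 0.04]
ee_rot: [-0.279, 1.57, -1.838]
force: [0.3, -0.4, -1.6]
width: 0.0137
```

```bash
python3 - <<'E'
from h import *
goto(.5644,.3097,.038,-89.35)
m,f=grab('side','s12.png',(150,100,270,190),6)
E
```

```text
t 12.47 pos [0.5642 0.3103 0.04  ] jaw -89.32 q6 [ 0.81  0.49 -0.28  0.   -0.8   0.78] w 0.0137 F [ 0.3 -0.4 -1.6]
MOVE dx 0.0020 dy 0.0002 dz 0.0006 twist 0.0
```

View pics/s12.png

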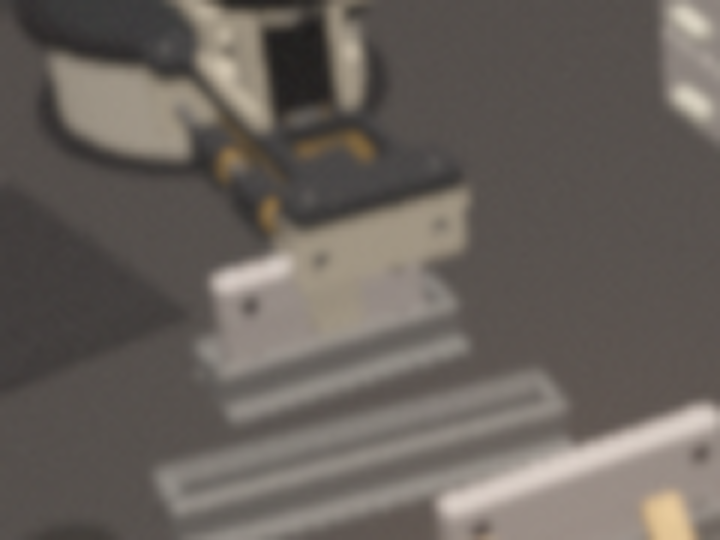

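Call:
{"op": "jog_arm", "data": {"motion": [{"dx":0.001,"dy":0,"dz":0,"twist":0},{"dx":0.001,"dy":0,"dz":0,"twist":0},{"dx":0.001,"dy":0,"dz":0,"twist":0},{"dx":0.001,"dy":0,"dz":0,"twist":0},{"dx":0.001,"dy":0,"dz":0,"twist":0}], "gripper": 0.035}}

```text
t: 12.93
eef_pos: [0.5643, 0.3105, 0.0392]
ee_rot: [2.137, 1.571, 0.577]
force: [-1.1, 1.0, -0.2]
width: 0.0343
```

```bash
python3 - <<'E'
from h import *
goto(.4737,-.2048,.16,-77)
m,f=grab('side','s13.png',(150,100,270,190),6)
E
```

```text
t 12.93 pos [0.5643 0.3105 0.0392] jaw -89.33 q6 [ 0.81  0.49 -0.28  0.   -0.8   0.78] w 0.0343 F [-1.1  1.  -0.2]
MOVE dx -0.1209 dy -0.0966 dz 0.5142 twist -12.3
```

View pics/s13.png

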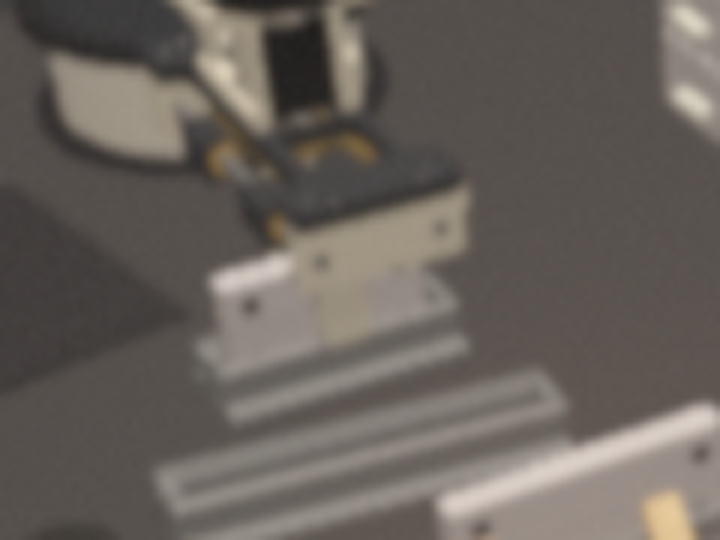

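Plate seated. Lift straight up, then travel to the long plate.

Call:
{"op": "jog_arm", "data": {"motion": [{"dx":-0.03,"dy":0,"dz":0,"twist":0},{"dx":-0.07,"dy":0,"dz":0,"twist":0},{"dx":-0.11,"dy":0,"dz":0,"twist":0},{"dx":-0.13,"dy":-0.01,"dz":0.03,"twist":0},{"dx":-0.13,"dy":-0.097,"dz":0.514,"twist":-12.3},{"dx":-0.13,"dy":-0.097,"dz":0.514,"twist":-12.3},{"dx":-0.13,"dy":-0.097,"dz":0.514,"twist":-12.3},{"dx":-0.13,"dy":-0.097,"dz":0.514,"twist":-12.3},{"dx":-0.13,"dy":-0.097,"dz":0.514,"twist":-12.3},{"dx":-0.13,"dy":-0.097,"dz":0.514,"twist":-12.3},{"dx":-0.13,"dy":-0.097,"dz":0.514,"twist":-12.3},{"dx":-0.13,"dy":-0.097,"dz":0.514,"twist":-12.3},{"dx":-0.13,"dy":-0.097,"dz":0.514,"twist":-12.3},{"dx":-0.13,"dy":-0.097,"dz":0.514,"twist":-12.3},{"dx":-0.13,"dy":-0.097,"dz":0.514,"twist":-12.3},{"dx":-0.13,"dy":-0.097,"dz":0.514,"twist":-12.3},{"dx":-0.13,"dy":-0.097,"dz":0.514,"twist":-12.3},{"dx":-0.13,"dy":-0.097,"dz":0.514,"twist":-12.3},{"dx":-0.13,"dy":-0.097,"dz":0.514,"twist":-12.3},{"dx":-0.13,"dy":-0.097,"dz":0.514,"twist":-12.3}]}}

```text
t: 14.65
eef_pos: [0.4734, -0.204, 0.1691]
ee_rot: [1.549, 1.571, 0.205]
force: [0.3, 0.6, -0.2]
width: 0.035
```

```bash
python3 - <<'E'
from h import *
goto(.4737,-.2048,.015,-77)
m,f=grab('wrist','w14.png')
print(proj(m,[[.4737,-.2048,.014]]))
m,f=grab('side','s14.png',(150,100,310,220),4)
m,f=grab('top','t14.png',(100,150,300,300),4)
E
```

```text
t 14.65 pos [ 0.4734 -0.204   0.1691] jaw -76.99 q6 [-0.03  0.15 -0.43 -0.   -0.98  1.82] w 0.035 F [ 0.3  0.6 -0.2]
MOVE dx 0.1541 dy 0.0000 dz 0.0009 twist 0.0
[[281.95085046 192.24687117]]
```

View pics/w14.png

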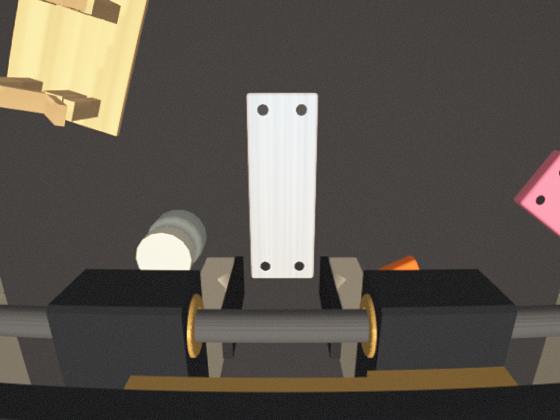

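View pics/s14.png

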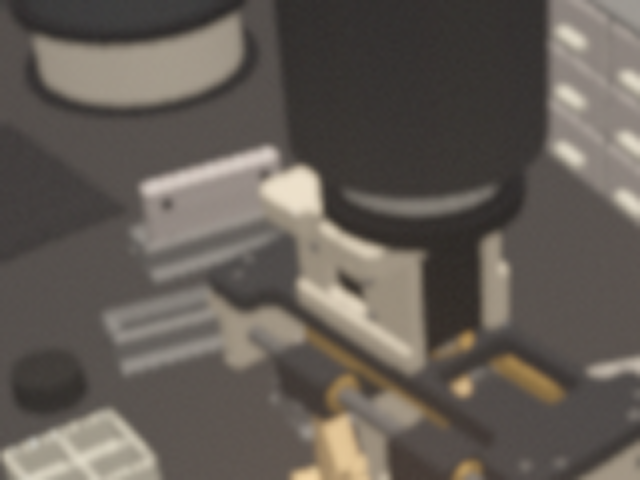

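View pics/t14.png

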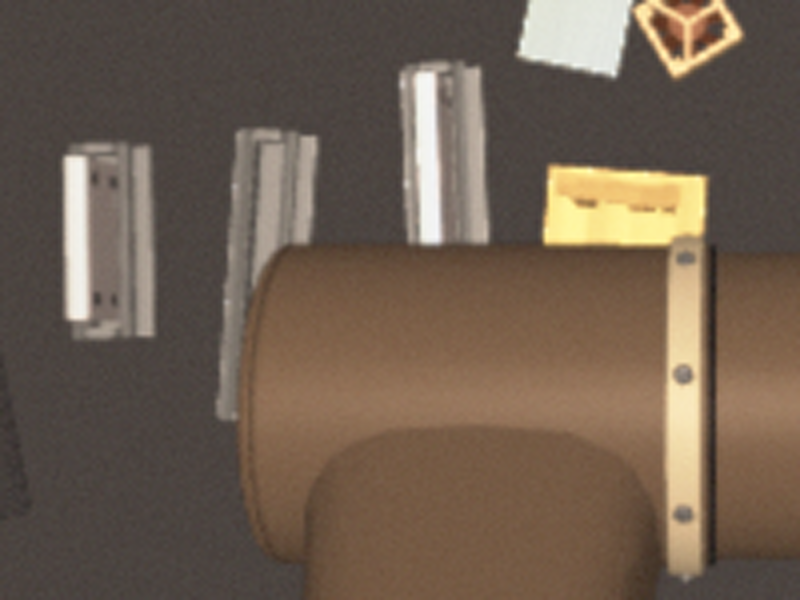

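Call:
{"op": "jog_arm", "data": {"motion": [{"dx":0.03,"dy":0,"dz":0.001,"twist":0},{"dx":0.07,"dy":0,"dz":0.001,"twist":0},{"dx":0.1,"dy":0,"dz":0.001,"twist":0},{"dx":0.1,"dy":0,"dz":0.001,"twist":0},{"dx":0.1,"dy":0,"dz":0.001,"twist":0},{"dx":0.13,"dy":0,"dz":0.001,"twist":0},{"dx":0.152,"dy":0,"dz":0.001,"twist":0},{"dx":0.152,"dy":0,"dz":0.001,"twist":0},{"dx":0.152,"dy":0,"dz":0.001,"twist":0}], "gripper": 0.07}}

```text
t: 15.55
eef_pos: [0.4743, -0.2056, 0.0184]
ee_rot: [0.4, 1.57, -0.944]
force: [0.3, -0.1, 0.4]
width: 0.0699
```

Call:
{"op": "jog_arm", "data": {"motion": [{"dx":0,"dy":0,"dz":0,"twist":0},{"dx":0,"dy":0,"dz":0,"twist":0},{"dx":0,"dy":0,"dz":0,"twist":0},{"dx":0,"dy":0,"dz":0,"twist":0},{"dx":0,"dy":0,"dz":0,"twist":0},{"dx":0,"dy":0,"dz":0,"twist":0}], "gripper": 0.04, "newtons": 45}}

```text
t: 16.05
eef_pos: [0.4747, -0.2056, 0.0188]
ee_rot: [1.251, 1.568, -0.093]
force: [-1.5, 2.3, 9.3]
width: 0.0549
```

```bash
python3 - <<'E'
from h import *
goto(.5486,-.0014,.1165,-95.3)
E
```

```text
t 16.05 pos [ 0.4747 -0.2056  0.0188] jaw -77.01 q6 [-0.03  0.36 -0.59  0.   -0.62  1.83] w 0.0549 F [-1.5  2.3  9.3]
MOVE dx -0.0975 dy 0.1182 dz -0.1823 twist 18.3
```

Call:
{"op": "jog_arm", "data": {"motion": [{"dx":-0.03,"dy":0,"dz":0,"twist":0},{"dx":-0.07,"dy":0,"dz":0,"twist":0},{"dx":-0.11,"dy":0,"dz":0,"twist":0},{"dx":-0.145,"dy":0.01,"dz":-0.01,"twist":3},{"dx":-0.145,"dy":0.118,"dz":-0.182,"twist":18.3},{"dx":-0.145,"dy":0.118,"dz":-0.182,"twist":18.3},{"dx":-0.145,"dy":0.118,"dz":-0.182,"twist":18.3},{"dx":-0.145,"dy":0.118,"dz":-0.182,"twist":18.3},{"dx":-0.145,"dy":0.118,"dz":-0.182,"twist":18.3},{"dx":-0.145,"dy":0.118,"dz":-0.182,"twist":18.3},{"dx":-0.145,"dy":0.118,"dz":-0.182,"twist":18.3},{"dx":-0.145,"dy":0.118,"dz":-0.182,"twist":18.3},{"dx":-0.145,"dy":0.118,"dz":-0.182,"twist":18.3}]}}

```text
t: 17.13
eef_pos: [0.5469, -0.0024, 0.162]
ee_rot: [-1.398, 1.57, -3.063]
force: [-0.3, 0.3, -4.2]
width: 0.0553
```

```bash
python3 - <<'E'
from h import *
goto(.5486,-.0014,.1165,-95.3)
m,f=grab('side','s15.png',(160,140,360,290),4)
E
```

```text
t 17.13 pos [ 0.5469 -0.0024  0.162 ] jaw -95.36 q6 [ 0.35  0.21 -0.38 -0.   -0.98  1.12] w 0.0553 F [-0.3  0.3 -4.2]
MOVE dx 0.0455 dy 0.0017 dz -0.0012 twist -0.1
```

View pics/s15.png

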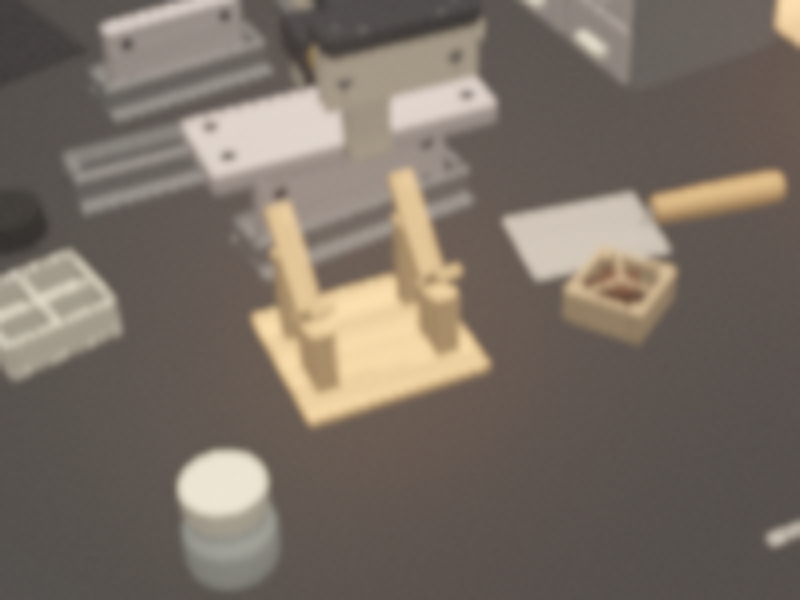

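Call:
{"op": "jog_arm", "data": {"motion": [{"dx":0.02,"dy":0.001,"dz":-0.001,"twist":0},{"dx":0.035,"dy":0.001,"dz":-0.001,"twist":0},{"dx":0.0445,"dy":0.001,"dz":-0.001,"twist":0},{"dx":0.0445,"dy":0.001,"dz":-0.001,"twist":0},{"dx":0.0445,"dy":0.001,"dz":-0.001,"twist":0},{"dx":0.0445,"dy":0.001,"dz":-0.001,"twist":0}]}}

```text
t: 17.68
eef_pos: [0.5492, -0.0013, 0.1184]
ee_rot: [1.665, 1.57, 0.0]
force: [0.4, 0.1, -2.3]
width: 0.0553
```

Call:
{"op": "jog_arm", "data": {"motion": [{"dx":0,"dy":0,"dz":0,"twist":0},{"dx":0,"dy":0,"dz":0,"twist":0},{"dx":0,"dy":0,"dz":0,"twist":0},{"dx":0,"dy":0,"dz":0,"twist":0},{"dx":0,"dy":0,"dz":0,"twist":0},{"dx":0,"dy":0,"dz":0,"twist":0},{"dx":0,"dy":0,"dz":0,"twist":0},{"dx":0,"dy":0,"dz":0,"twist":0}], "gripper": 0.0876}}

```text
t: 18.35
eef_pos: [0.5487, -0.0009, 0.1176]
ee_rot: [1.827, 1.571, 0.164]
force: [-0.5, 0.5, 0.2]
width: 0.0873
```

```bash
python3 - <<'E'
from h import *
m,f=grab('side','s16.png',(180,140,330,252),5)
goto(.545,-.0263,.092,-95.3)
E
```

```text
t 18.4 pos [ 0.5487 -0.0009  0.1176] jaw -95.33 q6 [ 0.36  0.26 -0.43 -0.   -0.88  1.12] w 0.0877 F [-0.6 -0.1  0.3]
MOVE dx 0.0256 dy -0.0013 dz 0.0257 twist -0.0
```

View pics/s16.png

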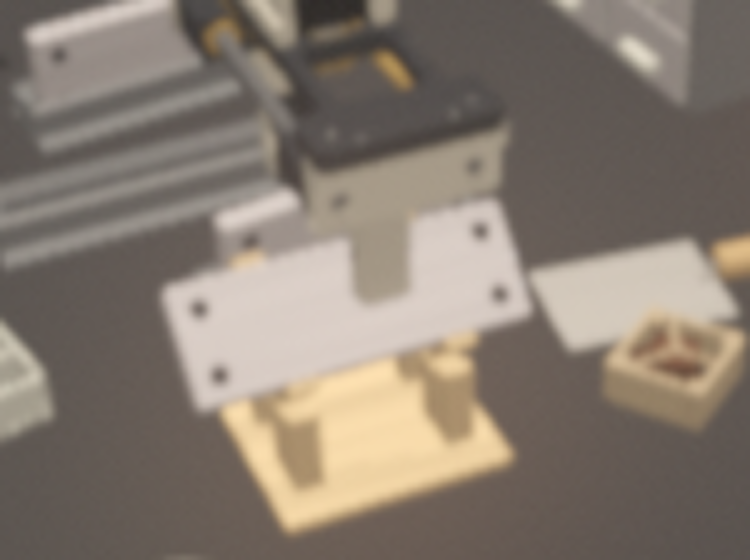

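```bash
python3 - <<'E'
from h import *
ms=model('side')
p=np.array([(199,308),(219,376),(480,231),(500,293)]).astype(float);full=p/5+[180,140]-.4
a=np.radians(-5.3);ux=np.array([np.cos(a),np.sin(a),0]);uy=np.array([-np.sin(a),np.cos(a),0]);V=np.array([.5462,-.0273,.05])
n=(-uy+np.array([0,0,1]))/2**.5;P0=V+.014*n
Q=[]
for q in full:
    r=ray(ms,q);X=ms['e']+r*((P0-ms['e'])@n)/(r@n);d=X-V;Q.append((d@ux,d@uy,d[2]));
Q=np.array(Q);print((Q*1000).round(1),(Q.mean(0)*1000).round(1))
c=V+uy*.001+ux*Q.mean(0)[0];goto(c[0],c[1],.093,-95.3)
E
```

```text
[[-67.3  21.2  41. ]
 [-67.9  -0.6  19.2]
 [ 66.8  20.7  40.5]
 [ 66.8  -0.3  19.5]] [-0.4 10.2 30. ]
t 18.4 pos [ 0.5487 -0.0009  0.1176] jaw -95.33 q6 [ 0.36  0.26 -0.43 -0.   -0.88  1.12] w 0.0877 F [-0.6 -0.1  0.3]
MOVE dx 0.0246 dy -0.0004 dz 0.0255 twist -0.0
```

Seated as expected. Same regrip, closing in stages.

Call:
{"op": "jog_arm", "data": {"motion": [{"dx":0,"dy":0,"dz":0.013,"twist":0},{"dx":0,"dy":0,"dz":0.025,"twist":0},{"dx":0,"dy":0,"dz":0.025,"twist":0},{"dx":0.01,"dy":0,"dz":0.025,"twist":0},{"dx":0.025,"dy":0,"dz":0.025,"twist":0},{"dx":0.025,"dy":0,"dz":0.025,"twist":0},{"dx":0.025,"dy":0,"dz":0.025,"twist":0}]}}

```text
t: 18.98
eef_pos: [0.5456, -0.0262, 0.0915]
ee_rot: [-1.181, 1.568, -2.846]
force: [-0.1, -0.7, 0.3]
width: 0.0878
```

Call:
{"op": "jog_arm", "data": {"motion": [{"dx":0,"dy":0,"dz":0,"twist":0},{"dx":0,"dy":0,"dz":0,"twist":0},{"dx":0,"dy":0,"dz":0,"twist":0},{"dx":0,"dy":0,"dz":0,"twist":0},{"dx":0,"dy":0,"dz":0,"twist":0},{"dx":0,"dy":0,"dz":0,"twist":0},{"dx":0,"dy":0,"dz":0,"twist":0},{"dx":0,"dy":0,"dz":0,"twist":0},{"dx":0,"dy":0,"dz":0,"twist":0},{"dx":0,"dy":0,"dz":0,"twist":0},{"dx":0,"dy":0,"dz":0,"twist":0}], "gripper": 0.03, "newtons": 20}}

```text
t: 19.9
eef_pos: [0.5463, -0.0259, 0.0926]
ee_rot: [-0.658, 1.571, -2.322]
force: [0.3, 1.7, 0.9]
width: 0.0304
```

Call:
{"op": "jog_arm", "data": {"motion": [{"dx":0,"dy":0,"dz":0,"twist":0},{"dx":0,"dy":0,"dz":0,"twist":0},{"dx":0,"dy":0,"dz":0,"twist":0},{"dx":0,"dy":0,"dz":0,"twist":0},{"dx":0,"dy":0,"dz":0,"twist":0},{"dx":0,"dy":0,"dz":0,"twist":0},{"dx":0,"dy":0,"dz":0,"twist":0}], "gripper": 0.005, "newtons": 45}}

```text
t: 20.48
eef_pos: [0.5457, -0.0267, 0.0924]
ee_rot: [-0.79, 1.569, -2.454]
force: [-0.8, -5.3, 2.0]
width: 0.0137
```

```bash
python3 - <<'E'
from h import *
m,f=grab('side','s17.png',(180,140,330,252),5)
goto(.5407,.2097,.18,-94.2)
E
```

```text
t 20.53 pos [ 0.5457 -0.0267  0.0924] jaw -95.35 q6 [ 0.31  0.29 -0.46  0.   -0.82  1.17] w 0.0137 F [-0.8 -5.6  0.9]
MOVE dx -0.0879 dy -0.0271 dz -0.2348 twist -1.2
```

View pics/s17.png

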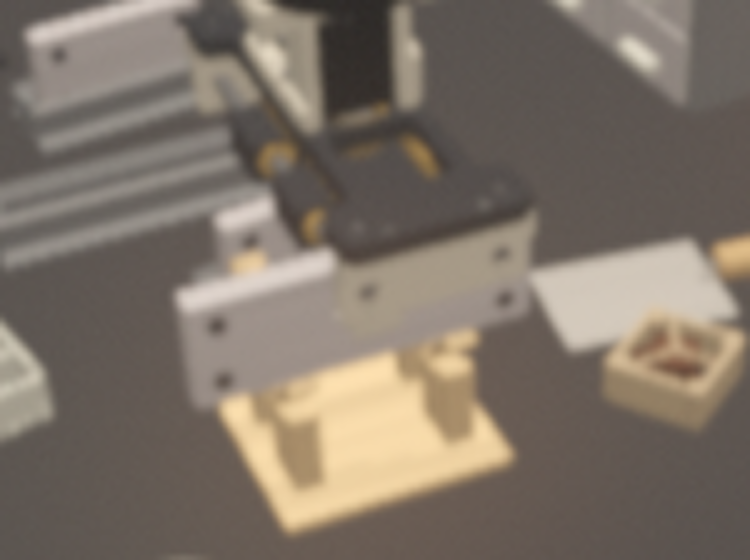

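Call:
{"op": "jog_arm", "data": {"motion": [{"dx":-0.03,"dy":0,"dz":0,"twist":0},{"dx":-0.06,"dy":0,"dz":0,"twist":0},{"dx":-0.088,"dy":0,"dz":0,"twist":0},{"dx":-0.088,"dy":-0.004,"dz":-0.03,"twist":-1},{"dx":-0.088,"dy":-0.027,"dz":-0.235,"twist":-1.2},{"dx":-0.088,"dy":-0.027,"dz":-0.235,"twist":-1.2},{"dx":-0.088,"dy":-0.027,"dz":-0.235,"twist":-1.2},{"dx":-0.088,"dy":-0.027,"dz":-0.235,"twist":-1.2},{"dx":-0.088,"dy":-0.027,"dz":-0.235,"twist":-1.2},{"dx":-0.088,"dy":-0.027,"dz":-0.235,"twist":-1.2},{"dx":-0.088,"dy":-0.027,"dz":-0.235,"twist":-1.2},{"dx":-0.088,"dy":-0.027,"dz":-0.235,"twist":-1.2},{"dx":-0.088,"dy":-0.027,"dz":-0.235,"twist":-1.2}]}}

```text
t: 21.62
eef_pos: [0.5408, 0.2098, 0.1799]
ee_rot: [-1.055, 1.569, -2.698]
force: [0.4, -1.0, -3.6]
width: 0.0136
```

```bash
python3 - <<'E'
from h import *
goto(.5407,.2097,.065,-94.2)
m,f=grab('side','s18.png',(130,80,330,230),4)
m,f=grab('wrist','w18.png')
E
```

```text
t 21.62 pos [0.5408 0.2098 0.1799] jaw -94.18 q6 [ 0.71  0.25 -0.28 -0.   -1.04  0.79] w 0.0136 F [ 0.4 -1.  -3.6]
MOVE dx 0.1149 dy 0.0000 dz 0.0000 twist 0.0
```

View pics/s18.png

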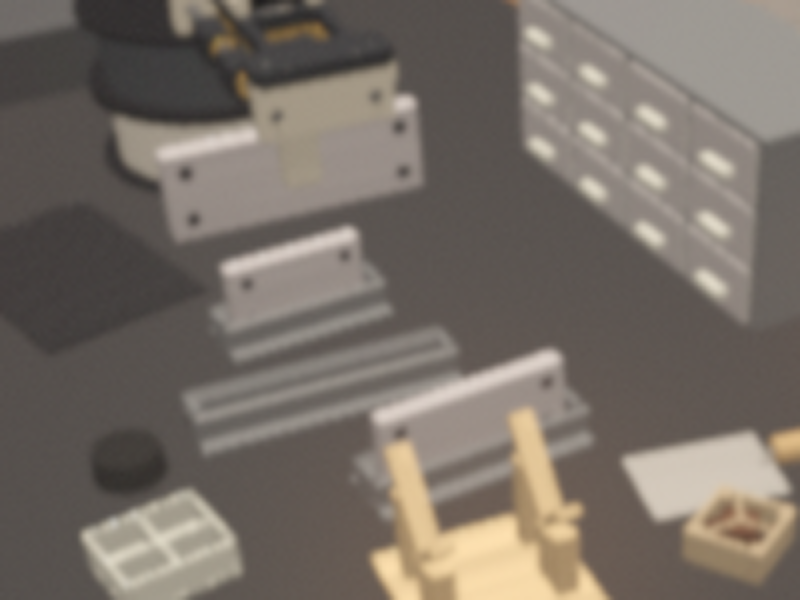

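View pics/w18.png

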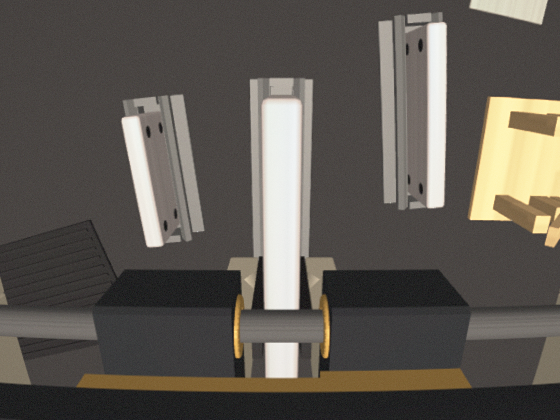

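```bash
python3 - <<'E'
from hold import *
p=np.array([(186,174),(194,219),(399,126),(404,172)])/4+[130,80]-.4
print(held(p,[.5408,.2098,.18],-94.18))
E
```

```text
([[-66.7, 8.0], [-66.9, -21.4], [67.0, 9.0], [67.5, -22.0]], array([ 0.2, -6.6]))
```

Call:
{"op": "jog_arm", "data": {"motion": [{"dx":0.035,"dy":0,"dz":0,"twist":0},{"dx":0.07,"dy":0,"dz":0,"twist":0},{"dx":0.1,"dy":0,"dz":0,"twist":0},{"dx":0.115,"dy":0,"dz":0,"twist":0},{"dx":0.115,"dy":0,"dz":0,"twist":0},{"dx":0.115,"dy":0,"dz":0,"twist":0},{"dx":0.115,"dy":0,"dz":0,"twist":0}]}}

```text
t: 22.3
eef_pos: [0.5425, 0.2108, 0.067]
ee_rot: [2.123, 1.569, 0.48]
force: [2.0, -0.5, -3.6]
width: 0.0138
```

```bash
python3 - <<'E'
from h import *
goto(.5407,.2097,.039,-94.2)
m,f=grab('wrist','w19.png',(200,30,360,270),2.4)
E
```

```text
t 22.3 pos [0.5425 0.2108 0.067 ] jaw -94.16 q6 [ 0.71  0.37 -0.41  0.   -0.79  0.79] w 0.0138 F [ 2.  -0.5 -3.6]
MOVE dx 0.0280 dy -0.0017 dz 0.0012 twist 0.0
```

View pics/w19.png

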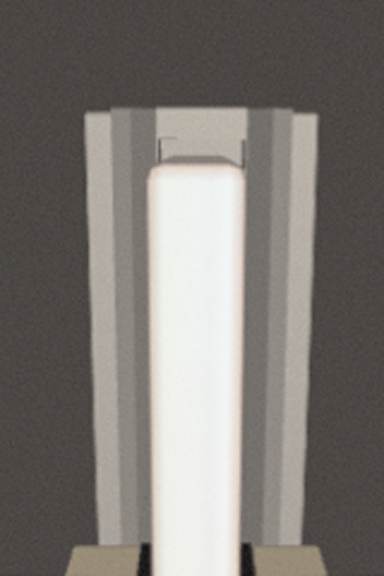

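Call:
{"op": "jog_arm", "data": {"motion": [{"dx":0.007,"dy":-0.0005,"dz":0.001,"twist":0},{"dx":0.013,"dy":-0.0005,"dz":0.001,"twist":0},{"dx":0.018,"dy":-0.0005,"dz":0.001,"twist":0},{"dx":0.022,"dy":-0.0005,"dz":0.001,"twist":0},{"dx":0.025,"dy":-0.0005,"dz":0.001,"twist":0},{"dx":0.025,"dy":-0.0005,"dz":0.001,"twist":0},{"dx":0.025,"dy":-0.0005,"dz":0.001,"twist":0}]}}

```text
t: 22.93
eef_pos: [0.5408, 0.2098, 0.0404]
ee_rot: [-0.362, 1.571, -2.005]
force: [0.4, -0.0, -3.5]
width: 0.014
```

```bash
python3 - <<'E'
from h import *
goto(.5407,.2097,.0395,-94.2)
m,f=grab('side','s20.png',(130,100,290,220),5)
E
```

```text
t 22.93 pos [0.5408 0.2098 0.0404] jaw -94.12 q6 [ 0.71  0.4  -0.43  0.   -0.73  0.79] w 0.014 F [ 0.4 -0.  -3.5]
MOVE dx 0.0009 dy -0.0000 dz 0.0001 twist 0.1
```

View pics/s20.png

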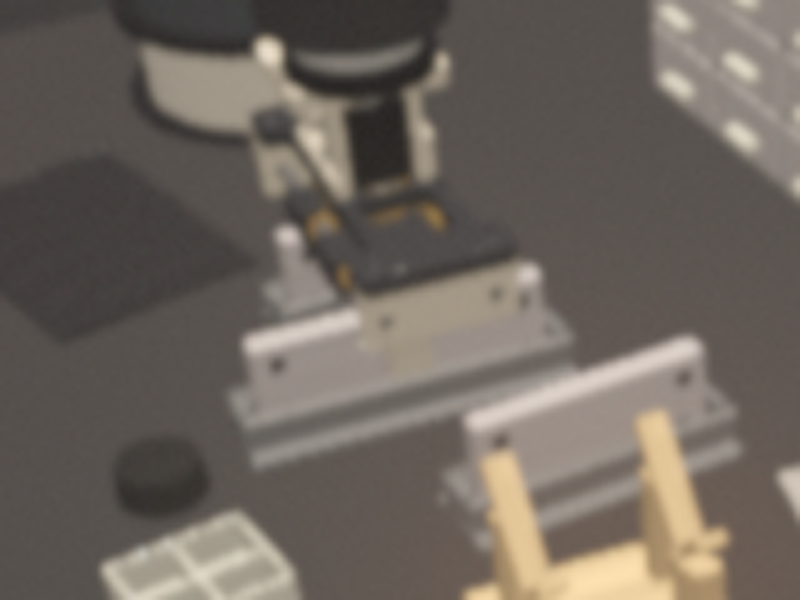

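In the slot; lower 1 mm, open slightly, then lift clear.

Call:
{"op": "jog_arm", "data": {"motion": [{"dx":0.001,"dy":0,"dz":0,"twist":0},{"dx":0.001,"dy":0,"dz":0,"twist":0},{"dx":0.001,"dy":0,"dz":0,"twist":0},{"dx":0.001,"dy":0,"dz":0,"twist":0},{"dx":0.001,"dy":0,"dz":0,"twist":0}], "gripper": 0.035}}

```text
t: 23.4
eef_pos: [0.5409, 0.2099, 0.0398]
ee_rot: [2.16, 1.57, 0.517]
force: [-0.4, -0.2, 0.3]
width: 0.0344
```

Call:
{"op": "jog_arm", "data": {"motion": [{"dx":-0.03,"dy":0,"dz":0,"twist":0},{"dx":-0.07,"dy":0,"dz":0,"twist":0},{"dx":-0.11,"dy":0,"dz":0,"twist":0},{"dx":-0.15,"dy":0,"dz":0,"twist":0},{"dx":-0.19,"dy":-0.04,"dz":0,"twist":0},{"dx":-0.22,"dy":-0.08,"dz":0,"twist":0},{"dx":-0.22,"dy":-0.08,"dz":0,"twist":0},{"dx":-0.22,"dy":-0.08,"dz":0,"twist":0},{"dx":-0.22,"dy":-0.08,"dz":0,"twist":0}]}}

```text
t: 24.15
eef_pos: [0.4607, 0.216, 0.2613]
ee_rot: [2.469, 1.567, 0.828]
force: [0.3, 1.4, -0.2]
width: 0.0349
```

```bash
python3 - <<'E'
from rows import *
print(arm.get_state()['eef_pos'],arm.get_state()['width'])
m,f=grab('side','s21.png',(130,100,290,220),5)
mw,w=grab('wrist','w21.png')
S=(.5644,.3097,.65);Lg=(.5407,.2097,-4.2)
w=cv2.convertScaleAbs(w,alpha=.8)
for pose,L in ((S,.1),(Lg,.16)):
    q=proj(mw,rect(pose,L,.014,.061)).round().astype(int);cv2.polylines(w,[q.reshape(-1,1,2)],True,(0,0,255),1)
cv2.imwrite('pics/w21o.png',w)
m,f=grab('top','t21.png')
E
```

```text
[0.46069491 0.21601117 0.26125838] 0.03490032848861408
```

View pics/s21.png

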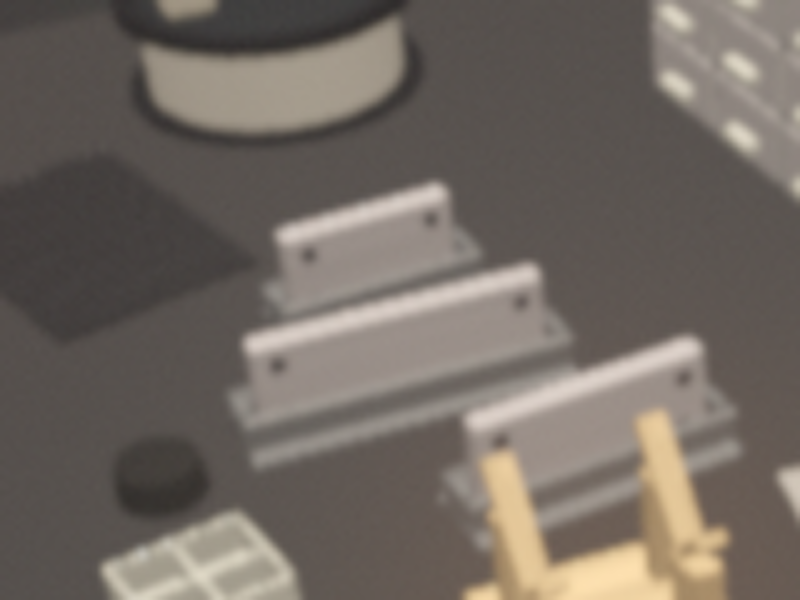

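View pics/w21o.png

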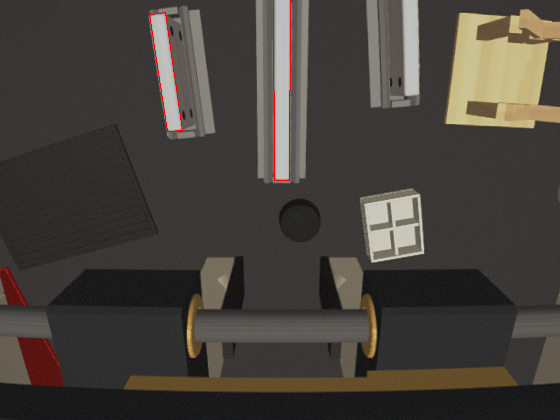

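View pics/t21.png

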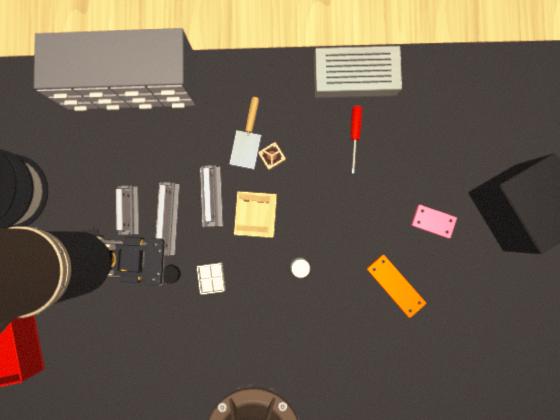

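Both plates' top edges match the predicted outlines at 61 mm height (w21o: short about (170,72), long (283,90)). The bystanders and the middle plate have not moved. Handing in.

```bash
python3 -c "
from station import arm
print(arm.get_state()['qd'].round(3)); print(arm.job_done())"
```

```text
[-0.004  0.016  0.    -0.    -0.    -0.003]
the job is handed in; nothing more can be done
None
```

Both plates are filed: the short one in the short row and the long one in the long row, each standing on its long edge and let go. I handed in at about 24 s of the 72 s; no verdict was reported.

**How:** I gripped each plate flat across its width and let it tip into the V rest. I then closed the jaws on it there, which turned it upright, and lowered it into its slot.

**Last checks:**
- **Fit:** in the final wrist picture both top edges lie on the outlines predicted for full seating (61 mm above the bench), to within a pixel or so by eye. In the side view both plates stand upright in their slots.
- **Left alone:** in the final top view the middle plate, the bystanders and the orange and pink look-alikes are where they started, again judged by eye.
- **Robot:** it was clear of everything at hand-in, with the tool about 0.26 m up.

**Disagreements:** none of the checks failed. The rest's saddles look about 3 mm longer than the text gives, and the measured heights agreed with the stated ones to about 1–4 mm; neither mattered.

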